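# Reset the click-stop of a drilling jig and bring the batten up to it

### The arm

A 6-joint arm with a two-finger parallel gripper is mounted at the origin on a cart in front of the work surface, level with it; the furniture and walls round the work are solid. World frame = base frame: x ahead of the robot, y to its left, z up, the work surface at z = 0. Lengths are in m, angles in degrees, forces in N, time in s.
With the tool pointing down it reaches from about 0.35 to 1 m from the base axis. Payload 7.1 kg.
Tool frame: the origin (TCP) lies midway between the tips of the shut fingers; the grasp point (between the pads) lies 19 mm behind it; z points along the fingers, x is the direction in which the jaws open and shut, and the axes are right-handed (so a half turn about z gives the same grasp; the last joint's range is limited). The gripper opens to 85 mm and grips with 20 to 120 N. Pads are 22 mm wide; open, the fingers measure 114 mm over their backs; the gripper's body (76 mm by 85 mm) begins 54 mm behind the grasp point. The pads swing forward as they close: fully open they stand 13 mm farther back than shut.
Start: joints at [-76.031, 24.242, 93.386, -0, 62.372, -1.089], TCP at [0.162, -0.604, 0.231] pointing down, gripper open.
Joint ranges: [-172.04, 172.04], [-51.8, 120.97], [4.93, 147.93], [-75.15, 255.16], [6.16, 154.13], [-145.62, 145.62]. Speed limits (degrees/s): [136.94, 136.94, 172.46, 180, 180, 180].

### API

Orientations are given as [roll, pitch, yaw] about the fixed x, y, z axes, in that order (R = Rz(yaw) Ry(pitch) Rx(roll)).
In Python, from workcell import arm gives the robot as it stands.
- The arm moves only by the shell command python3 -m inch 'ROWS'. ROWS is JSON, a list of rows, each an object of numbers: "dx", "dy", "dz": the shift along the tool's x, y, z in cm; "ax", "ay", "az": the turn, a rotation vector about the tool's x, y, z in rad; "hand": the opening, from 0 (shut) to 1 (fully open). In form: [{"dx": .., "dy": .., "dz": .., "ax": .., "ay": .., "az": .., "hand": ..}, ...]. A call has 1 to 12 rows; each row shifts and turns the pose as measured when the row begins, along the tool's axes as they then stand; what a row does not reach is not made up. A row lasts 1/12 s, in which the tool goes at most 41.7 mm and 7.16 degrees, less where a joint would pass 70% of its speed; a pose out of reach is approached as far as the arm can. A call is refused whole if a number of a shift passes 4.17 or a number of a turn 0.125, either way. A call with a gripper value outside its range is refused whole. The fingers move at their own pace and stop on an object; the grip force is fixed at half the most. Time passes only in rows, so rows that do not move let the fingers close. It gives the time, the measured TCP pose, the force and the opening at its end, in the units of the state.
- arm.sense(): the state, without advancing time (a new reading comes with each control period).
- arm.camera(name): name is "side" or "top" or "wrist"; returns the picture (420x560x3 uint8, red, green, blue); there is no depth.
- arm.get_calibration(name): a dict with "fx", "fy", "cx", "cy" (pixels), "k1" (the pictures are not rectified: a ray, as slopes to the right and down, at radius r is drawn at 1 + k1 r^2 times it, then the intrinsics apply), "xyz" and "orientation" of the camera in the world; the wrist camera has in their place "mount" (4x4, takes a point from camera to tool coordinates, whose origin is the TCP and whose axes are the tool frame's). Camera axes: x right, y up, looking along -z (the intrinsics and any distortion apply to the point x, -y, -z); pixel columns grow to the right and rows downward; lengths in m; the calibration is good to about 2 mm. A picture is of the moment at which its call begins: read the wrist's pose just before it. get_calibration takes no time and is no camera call.
- arm.close_job(): hands the job in, once; it reports no verdict.
The state is a dict: "t": time; "joint_pos": joint angles; "joint_vel": joint speeds; "effort": joint torques, N m; "eef_pos": TCP position; "tcp_rot": TCP orientation; "wrist_force": force on the tool from outside, world axes, zero at the start; "wrist_torque": the same for the moment, N m; "gripper_width": finger opening in m.
Only numpy, scipy, OpenCV 4.12 (cv2) and the standard library are available. Lean on these libraries where they do the work, as an engineer would, in place of code of your own. Each camera call takes 0.05 s, during which the arm holds its last target.

### The job

The next hole has to sit 25 mm farther from the end of the batten, so move the blue length stop of the drilling jig out by exactly five clicks: press the black wheel nearly right down against its spring to free its lock, keep it down while you push it round counter-clockwise (seen from above), count the clicks, and let it spring up and lock. Then push the batten along its channel, gently, until its end rests against the stop, and leave it there; leave the other things on the bench alone.

Things in the scene. Friction and masses are not known exactly. Their poses are not given: they have to be found in the camera images.
- jig: Drilling jig screwed to the bench: grey board 255 x 340 x 12 mm. Origin on the bench below the jig; x points away from the robot, across the channel, y to the left along it, z up (yaw varies). All mm offsets in this list are in this frame. The base spans x -135 to 120, y -190 to 150.
- channel (a point): Middle of the channel floor below the drill bush, at jig x 62.5, y -20, z 12 mm. The batten's channel runs along jig y, between an aluminium fence (face x 87, top z 36) and a low lip (x 33 to 38, top z 19). The drill bush on its arm crosses over the channel at y -37 to -3, x 41 to 109, underside z 36, top z 63.
- stop: Blue stop block (40 mm wide, top z 38) closing the left end of the channel, on a rack bar and cross arm geared to the wheel; origin 21.5 mm below the contact face's centre and 62.5 mm in -x of it, axes as the jig's. Wheel turned counter-clockwise moves it towards jig +y, 5 mm a click.
- stop_face (a point): Centre of the stop block's contact face, which looks to jig -y; axes as the jig's. Starts at one of the clicks between jig y 30 and 50 mm; the travel ends near y 29 and y 91. The wheel's lock keeps it in place.
- wheel_top (a point): Centre of the flat top of the black lobed hand wheel (144 mm over the lobes, upright axis) at jig x -50, y -20; z 58 with the wheel up. It presses down 9.5 mm (3 N to start, 5.5 N at the bottom) and springs back. Up, it is locked with 5 degrees of play each way; pressed 7 mm or more it turns. A hub cap 5 mm high, radius 16, sits in the middle.
- click_roller (a point): Sprung brass roller (radius 10) on the wheel's 15-lobed rim, at jig x -50, y -96, z 51. It holds the wheel every 24 degrees: pushing over a lobe takes about 0.25 N m (6 N at a handle, more if the pusher rubs on the wheel), then the wheel snaps into the next notch: one click. Its dark housing reaches to y -150, x -67 to -33, top z 61.
- red_handle (a point): Foot of the red handle on the wheel's top face. Three upright handles (one red, two grey), 30 mm tall and 18 mm thick, stand 44 mm from the axis, 120 degrees apart, fixed to the wheel, to be pushed sideways. The top face round them is flat out to a radius of 62 mm.
- batten: Timber batten 45 x 120 x 19 mm (x, y, z), loose in the channel, long side along jig y, 0.1 to 0.15 kg. Origin at the centre of its underside; its left end, which shall meet the stop, is 60 mm from the origin along +y, its right end 60 mm along -y. It starts 20 to 80 mm short of the stop.
- glue_bottle: Blue bottle with a dark cap, 46 x 76 x 196 mm, stands on the bench to the right; origin under its centre. To be left alone.
- sand_box: Green box 71 x 110 x 75 mm, at the right of the jig; origin under its centre. To be left alone.
- tape_measure: Yellow tape measure 37 x 70 x 64 mm, to the left of the jig; origin under its centre. To be left alone.
- pliers: Pliers with red grips, 58 x 159 x 15 mm, lying to the left of the jig; origin under the centre. To be left alone.
Things that resemble listed ones, but are neither listed nor needed, are in the scene too. Leave any turquoise look-alike of the batten alone.

How it is judged:
By the outcome, as a careful person would: the job done as asked, in the order asked, and still so for the second after the job is handed in, with the robot touching nothing.
It also fails if it takes over 58 s, if anything falls off the work surface, if the arm or the gripper's body presses on something with over 40 N, if the wrist force passes 120 N, or if a joint passes its speed limit or range.

## Working session

There is one attempt and no reset: what is moved stays moved. The work goes in short steps, Python scripts to look and compute and a shell command to move; the robot and the scene stay as the last step left them, time stands still between calls to the robot, and variables do not carry over. Pictures are saved under pics/ and viewed, and the job is handed in when it is done.

```bash
ls; mkdir -p pics
cat > h.py <<'E'
import numpy as np, cv2, json
from workcell import arm
from scipy.spatial.transform import Rotation as R
def snap(name,fn):
    im=arm.camera(name); cv2.imwrite('pics/'+fn,im[:,:,::-1]); return im
E
python3 - <<'E'
from h import *
print(arm.sense())
for n in ['side','top','wrist']:
    print(n,arm.get_calibration(n)); snap(n,f'{n}0.png')
E
```

```text
pics
{'t': 0.0, 'joint_pos': array([-7.60298119e+01,  2.42859378e+01,  9.34314391e+01, -4.30945739e-04,
        6.23722092e+01, -1.08898708e+00]), 'joint_vel': array([-0.06315424, -0.03994318, -0.03062121,  0.00264331,  0.07418463,
       -0.02646418]), 'effort': array([-7.16416762e-04, -5.57394361e+01, -2.81735587e+01, -5.60140563e-05,
        7.42095290e-03,  8.70419939e-06]), 'eef_pos': array([ 0.16227237, -0.60300062,  0.23052923]), 'tcp_rot': array([-1.79998679e+02,  8.95771494e-02, -7.49406236e+01]), 'wrist_force': array([-0.68850646,  0.62967873, -0.3545746 ]), 'wrist_torque': array([-0.03377646, -0.03812768, -0.04419343]), 'gripper_width': 0.08549390504679377}
side {'fx': 430.1855795966664, 'fy': 430.1855795966664, 'cx': 286.90580832003513, 'cy': 207.30336986545083, 'k1': -0.061598171695468135, 'xyz': array([ 0.58345169, -1.12537203,  0.69403977]), 'orientation': array([61.28483296,  1.09540008,  0.77091826])}
top {'fx': 511.33392620219183, 'fy': 511.33392620219183, 'cx': 270.2384224029878, 'cy': 206.99630064619114, 'k1': -0.06296059185577452, 'xyz': array([-0.45900216,  0.18243859,  1.37645048]), 'orientation': array([  39.16191687,   -0.74272429, -101.67645586])}
wrist {'fx': 319.12734672758, 'fy': 319.12734672758, 'cx': 281.5125340049143, 'cy': 212.27576445885182, 'k1': -0.001364846739680592, 'mount': array([[ 9.99999855e-01,  2.87686703e-04,  4.54855487e-04,
        -1.12646367e-03],
       [ 4.12748885e-04, -9.52317978e-01, -3.05107027e-01,
        -7.73586900e-02],
       [ 3.45391823e-04,  3.05107171e-01, -9.52317959e-01,
        -1.43261027e-01],
       [ 0.00000000e+00,  0.00000000e+00,  0.00000000e+00,
         1.00000000e+00]])}
```

View pics/top0.png

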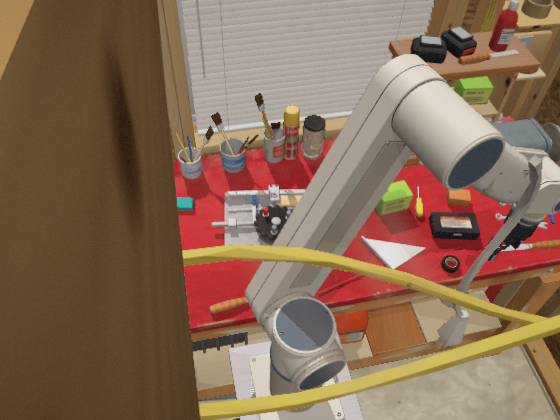

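View pics/side0.png

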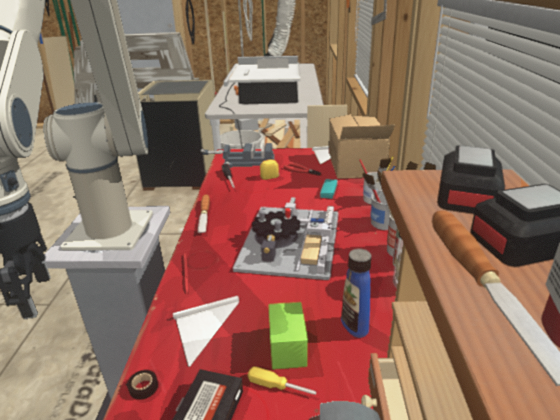

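View pics/wrist0.png

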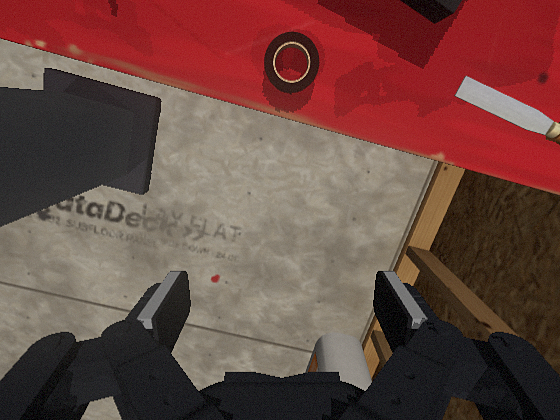

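The side view shows the jig board (corners near (235,270), (332,275) and (338,208)), the black wheel at about (275,228) and the batten at (311,248). The bottle, the green box and the turquoise look-alike stand clear of it. In the top view the arm covers part of the jig.

```bash
cat >> h.py <<'E'
def campose(name):
    c=arm.get_calibration(name)
    if name=='wrist':
        s=arm.sense(); T=np.eye(4); T[:3,:3]=R.from_euler('xyz',s['tcp_rot'],degrees=True).as_matrix(); T[:3,3]=s['eef_pos']
        return c,T@c['mount']
    T=np.eye(4); T[:3,:3]=R.from_euler('xyz',c['orientation'],degrees=True).as_matrix(); T[:3,3]=c['xyz']; return c,T
def ray(cp,u,v):
    c,T=cp; K=np.array([[c['fx'],0,c['cx']],[0,c['fy'],c['cy']],[0,0,1]])
    p=cv2.undistortPoints(np.array([[[u,v]]],float),K,np.array([c['k1'],0,0,0,0.]))[0,0]
    return T[:3,3],T[:3,:3]@np.array([p[0],-p[1],-1])
def onz(cp,u,v,z):
    o,d=ray(cp,u,v); return o+d*(z-o[2])/d[2]
def proj(cp,P):
    c,T=cp; p=T[:3,:3].T@(np.array(P)-T[:3,3]); x,y=p[0]/-p[2],-p[1]/-p[2]; k=1+c['k1']*(x*x+y*y)
    return c['cx']+c['fx']*x*k, c['cy']+c['fy']*y*k
E
python3 - <<'E'
from h import *
cp=campose('side')
for p in [(235,270),(332,275),(338,208),(262,206)]: print(p,onz(cp,*p,.012))
im=cv2.imread('pics/side0.png'); cv2.imwrite('pics/side0z.png',cv2.resize(im[185:290,220:360],None,fx=5.5,fy=5.5,interpolation=cv2.INTER_CUBIC))
E
```

```text
(235, 270) [ 0.42211396 -0.21958326  0.012     ]
(332, 275) [ 0.67402115 -0.2436054   0.012     ]
(338, 208) [0.72131136 0.11121176 0.012     ]
(262, 206) [0.4706218  0.13035816 0.012     ]
```

View pics/side0z.png

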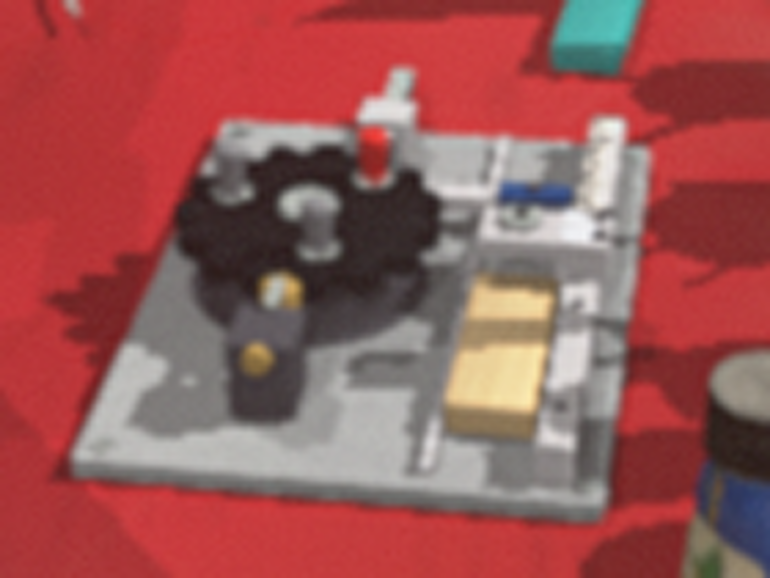

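```bash
python3 -m inch '[{"dz":-2},{"dx":-2.5,"dy":-2.7,"dz":-1.5},{"dx":-2.5,"dy":-2.7,"dz":-1.5},{"dx":-2.5,"dy":-2.7,"dz":-1.5},{"dx":-2.5,"dy":-2.7,"dz":-1.5},{"dx":-2.5,"dy":-2.7,"dz":-1.5},{"dx":-2.5,"dy":-2.7,"dz":-1},{"dx":-2.5,"dy":-2.7,"dz":-1},{"dx":-2.5,"dy":-2.7},{"dx":-2.5,"dy":-2.7},{"dx":-2.5,"dy":-2.7},{"dx":-2.5,"dy":-2.7}]'
```

```text
validation failed for argument at $[0]...
```

```bash
python3 -m inch '[{"dx":0,"dy":0,"dz":-2,"ax":0,"ay":0,"az":0,"hand":0.4}]'; python3 -m inch --help | head -30
```

```text
t: 0.23
eef_pos: [0.1617, -0.6007, 0.2468]
tcp_rot: [-180.0, 0.5, -74.9]
wrist_force: [0.5, 0.5, -1.0]
gripper_width: 0.0752invalid input: not JSON, or not a number
```

```bash
python3 -m inch '[{"dx":-2.5,"dy":-2.7,"dz":-1.5,"ax":0,"ay":0,"az":0,"hand":0.4},{"dx":-2.5,"dy":-2.7,"dz":-1.5,"ax":0,"ay":0,"az":0,"hand":0.4},{"dx":-2.5,"dy":-2.7,"dz":-1.5,"ax":0,"ay":0,"az":0,"hand":0.4},{"dx":-2.5,"dy":-2.7,"dz":-1.5,"ax":0,"ay":0,"az":0,"hand":0.4},{"dx":-2.5,"dy":-2.7,"dz":-1.5,"ax":0,"ay":0,"az":0,"hand":0.4},{"dx":-2.5,"dy":-2.7,"dz":-1.5,"ax":0,"ay":0,"az":0,"hand":0.4},{"dx":-2.5,"dy":-2.7,"dz":-1.5,"ax":0,"ay":0,"az":0,"hand":0.4},{"dx":-2.5,"dy":-2.7,"dz":-1,"ax":0,"ay":0,"az":0,"hand":0.4},{"dx":-2.5,"dy":-2.7,"dz":0,"ax":0,"ay":0,"az":0,"hand":0.4},{"dx":-2.5,"dy":-2.7,"dz":0,"ax":0,"ay":0,"az":0,"hand":0.4},{"dx":-2.5,"dy":-2.7,"dz":0,"ax":0,"ay":0,"az":0,"hand":0.4},{"dx":-2.5,"dy":-2.7,"dz":0,"ax":0,"ay":0,"az":0,"hand":0.4}]'
```

```text
t: 1.23
eef_pos: [0.4027, -0.2175, 0.3705]
tcp_rot: [-179.8, 0.3, -75.6]
wrist_force: [1.1, -1.3, -0.2]
gripper_width: 0.0338
```

```bash
python3 -m inch '[{"dx":-2.7,"dy":-3,"dz":0,"ax":0,"ay":0,"az":0,"hand":0.4},{"dx":-2.7,"dy":-3,"dz":0,"ax":0,"ay":0,"az":0,"hand":0.4},{"dx":-2.7,"dy":-3,"dz":0,"ax":0,"ay":0,"az":0,"hand":0.4},{"dx":-2.7,"dy":-3,"dz":0,"ax":0,"ay":0,"az":0,"hand":0.4},{"dx":-2.7,"dy":-3,"dz":0,"ax":0,"ay":0,"az":0,"hand":0.4},{"dx":-2.7,"dy":-3,"dz":0,"ax":0,"ay":0,"az":0,"hand":0.4},{"dx":-2.7,"dy":-3,"dz":0,"ax":0,"ay":0,"az":0,"hand":0.4},{"dx":-2.7,"dy":-3,"dz":0,"ax":0,"ay":0,"az":0,"hand":0.4},{"dx":0,"dy":0,"dz":0,"ax":0,"ay":0,"az":-0.12,"hand":0.4},{"dx":0,"dy":0,"dz":0,"ax":0,"ay":0,"az":-0.12,"hand":0.4},{"dx":0,"dy":0,"dz":0,"ax":0,"ay":0,"az":-0.12,"hand":0.4},{"dx":0,"dy":0,"dz":0,"ax":0,"ay":0,"az":-0.12,"hand":0.4}]'
python3 -m inch '[{"dx":0,"dy":0,"dz":0,"ax":0,"ay":0,"az":-0.12,"hand":0.4},{"dx":0,"dy":0,"dz":0,"ax":0,"ay":0,"az":-0.12,"hand":0.4},{"dx":0,"dy":0,"dz":0,"ax":0,"ay":0,"az":-0.12,"hand":0.4},{"dx":0,"dy":0,"dz":0,"ax":0,"ay":0,"az":-0.12,"hand":0.4},{"dx":0,"dy":0,"dz":0,"ax":0,"ay":0,"az":-0.12,"hand":0.4},{"dx":0,"dy":0,"dz":0,"ax":0,"ay":0,"az":-0.12,"hand":0.4},{"dx":0,"dy":0,"dz":0,"ax":0,"ay":0,"az":0,"hand":0.4}]'
python3 - <<'E'
from h import *
s=arm.sense(); print(s['eef_pos'],s['tcp_rot'],s['joint_pos']); snap('wrist','w1.png')
E
```

```text
t: 2.23
eef_pos: [0.5866, 0.0726, 0.3694]
tcp_rot: [-179.8, 0.3, -47.0]
wrist_force: [-0.1, 1.0, 0.5]
gripper_width: 0.0345
t: 2.82
eef_pos: [0.5851, 0.0736, 0.3663]
tcp_rot: [-179.7, 0.4, -3.9]
wrist_force: [0.5, -0.5, -0.4]
gripper_width: 0.0342
[0.5850779  0.07355261 0.36631873] [-179.70648178    0.36552495   -3.85224739] [ 5.82986805 14.25990828 89.52913841  0.36074669 76.52216514  9.59801976]
```

View pics/w1.png

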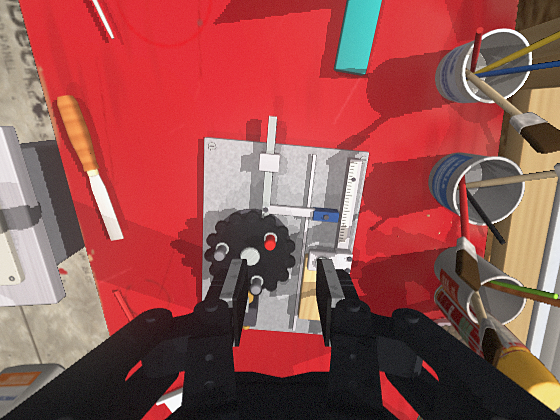

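The wrist view shows the jig with its top board corners at (205,138) and (368,153). The wheel is at (250,253), the red handle's top at (270,241) and the blue stop at (324,215). The fingers hide part of the batten.

Run:
```python
from h import *
im=cv2.imread('pics/w1.png'); cv2.imwrite('pics/w1z.png',cv2.resize(im[120:270,195:385],None,fx=4,fy=4,interpolation=cv2.INTER_CUBIC))
```

```text
(no output)
```

View pics/w1z.png

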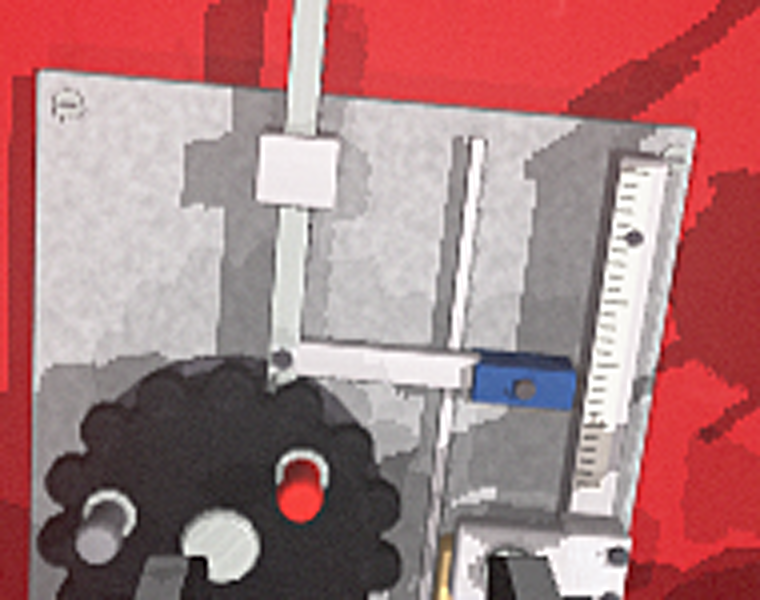

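Run:
```python
from h import *
cp=campose('wrist')
q=lambda u,v,z: onz(cp,195+(u+.5)/4-.5,120+(v+.5)/4-.5,z)
TL=q(38,70,.012);TR=q(695,128,.012);hub=q(221,547,.063);red=q(302,473,.058);gr=q(107,515,.058)
red2=q(299,505,.088); gr2=q(100,540,.088)
print('cam',cp[1][:3,3],TL,TR,np.linalg.norm(TR-TL));
d=TR-TL; yaw=np.arctan2(d[1],d[0]); print('yaw',np.degrees(yaw))
Rz=R.from_euler('z',yaw).as_matrix()
o=(TL+TR)/2-Rz@np.array([-.0075,.150,.012]); print('jig o',o)
print('wheel from jig',o+Rz@[-.05,-.02,.0],'hub',hub)
J=lambda P:np.round(Rz.T@(P-o)*1000,1)
for n,p in dict(hub=hub,red=red,gr=gr,red2=red2,gr2=gr2).items():
    j=J(p); print(n,p.round(4),j, np.hypot(j[0]+50,j[1]+20),np.degrees(np.arctan2(j[1]+20,j[0]+50)))
for p in [(472,400),(573,411),(475,350),(578,360)]: print(J(q(*p,.038)))
np.savez('jig.npz',o=o,yaw=yaw)
```

```text
cam [0.59058638 0.15160903 0.50988518] [0.46681392 0.12401568 0.012     ] [0.71641568 0.08386253 0.012     ] 0.25281083412717914
yaw -9.138809702216275
jig o [ 5.75195570e-01 -4.53480640e-02  1.04083409e-17]
wheel from jig [ 5.22653710e-01 -5.71528499e-02  1.04083409e-17] hub [ 0.52355261 -0.0556271   0.063     ]
hub [ 0.5236 -0.0556  0.063 ] [-49.4 -18.4  63. ] 1.708800749063508 69.4439547804165
red [ 0.5568 -0.0294  0.058 ] [-20.7  12.8  58. ] 43.98101863304214 48.225817982602365
gr [ 0.4803 -0.0414  0.058 ] [-94.3 -11.2  58. ] 45.165584242872356 168.7647037575536
red2 [ 0.5569 -0.0296  0.088 ] [-20.6  12.7  88. ] 43.97328734584214 48.04184215661838
gr2 [ 0.4839 -0.0382  0.088 ] [-91.3  -7.4  88. ] 43.17927743721518 163.03385189146383
[42.9 41.1 38. ]
[82.7 40.1 38. ]
[41.7 61.4 38. ]
[81.7 60.9 38. ]
```

```bash
python3 -m inch '[{"dx":0,"dy":0,"dz":2,"ax":0,"ay":0,"az":0.12,"hand":0.4},{"dx":0,"dy":0,"dz":2,"ax":0,"ay":0,"az":0.12,"hand":0.4},{"dx":0,"dy":0,"dz":2,"ax":0,"ay":0,"az":0.12,"hand":0.4},{"dx":0,"dy":0,"dz":2,"ax":0,"ay":0,"az":0.12,"hand":0.4},{"dx":0,"dy":0,"dz":2,"ax":0,"ay":0,"az":0.12,"hand":0.4},{"dx":0,"dy":0,"dz":2,"ax":0,"ay":0,"az":0.12,"hand":0.4},{"dx":0,"dy":0,"dz":2,"ax":0,"ay":0,"az":0.12,"hand":0.4},{"dx":1.6,"dy":2.1,"dz":1,"ax":0,"ay":0,"az":0,"hand":0.4},{"dx":1.6,"dy":2.1,"dz":1,"ax":0,"ay":0,"az":0,"hand":0.4},{"dx":1.6,"dy":2.1,"dz":1,"ax":0,"ay":0,"az":0,"hand":0.4},{"dx":1.6,"dy":2.1,"dz":1,"ax":0,"ay":0,"az":0,"hand":0.4},{"dx":0,"dy":0,"dz":0,"ax":0,"ay":0,"az":0,"hand":0.4}]'
cat > tgt.py <<'E'
from h import *
import sys
# print tool-frame delta (cm) to a world point and yaw error (rad)
def to(p,yaw=None):
    s=arm.sense(); M=R.from_euler('xyz',s['tcp_rot'],degrees=True)
    r=M.inv().apply(np.array(p)-s['eef_pos'])*100
    print('delta tool cm',r.round(2))
    if yaw is not None:
        t=R.from_euler('xyz',[180,0,yaw],degrees=True); print('rotvec',(M.inv()*t).as_rotvec().round(3))
    print('F',s['wrist_force'].round(1),'tau',s['wrist_torque'].round(2),'t',s['t'],'pos',s['eef_pos'].round(4),'rot',s['tcp_rot'].round(1),'w',s['gripper_width'].round(4))
if __name__=='__main__': a=[float(x) for x in sys.argv[1:]]; to(a[:3],a[3])
E
python3 tgt.py .557 -.0290 .12 -51.5
```

```text
t: 3.87
eef_pos: [0.5512, -0.0271, 0.1778]
tcp_rot: [-179.9, 0.4, -56.1]
wrist_force: [-0.2, 0.6, -0.0]
gripper_width: 0.0341
delta tool cm [ 0.53 -0.36  5.78]
rotvec [-0.001  0.008 -0.081]Traceback (most recent call last):
  File "tgt.py", line 11, in <module>
    if __name__=='__main__': a=[float(x) for x in sys.argv[1:]]; to(a[:3],a[3])
                                                                 ~~^^^^^^^^^^^^
  File "tgt.py", line 10, in to
    print('F',s['wrist_force'].round(1),'tau',s['wrist_torque'].round(2),'t',s['t'],'pos',s['eef_pos'].round(4),'rot',s['tcp_rot'].round(1),'w',s['gripper_width'].round(4))
                                                                                                                                                ^^^^^^^^^^^^^^^^^^^^^^^^
AttributeError: 'float' object has no attribute 'round'
```

```bash
sed -i "s/s\['gripper_width'\].round(4)/round(s['gripper_width'],4)/" tgt.py; python3 -m inch '[{"dx":0.5,"dy":-0.36,"dz":2.5,"ax":0,"ay":0,"az":-0.08,"hand":0.4},{"dx":0,"dy":0,"dz":2,"ax":0,"ay":0.008,"az":0,"hand":0.4},{"dx":0,"dy":0,"dz":0,"ax":0,"ay":0,"az":0,"hand":0.4}]'
python3 tgt.py .557 -.0290 .09 -51.5
python3 - <<'E'
from h import *
snap('wrist','w2.png'); cp=campose('wrist')
for p in [(.557,-.029,.088),(.5232,-.0562,.063)]: print(proj(cp,p))
E
```

```text
t: 4.12
eef_pos: [0.5579, -0.0305, 0.1326]
tcp_rot: [-179.8, -0.1, -52.3]
wrist_force: [-1.7, 0.3, 0.2]
gripper_width: 0.0342
delta tool cm [-0.19 -0.    4.26]
rotvec [-0.004 -0.002 -0.013]
F [-1.7  0.3  0.2] tau [-0.01  0.09 -0.05] t 4.1167 pos [ 0.5579 -0.0305  0.1326] rot [-1.798e+02 -1.000e-01 -5.230e+01] w 0.0342
(np.float64(280.0325456140142), np.float64(239.03561261380673))
(np.float64(281.2285737203774), np.float64(279.7719684747376))
```

View pics/w2.png

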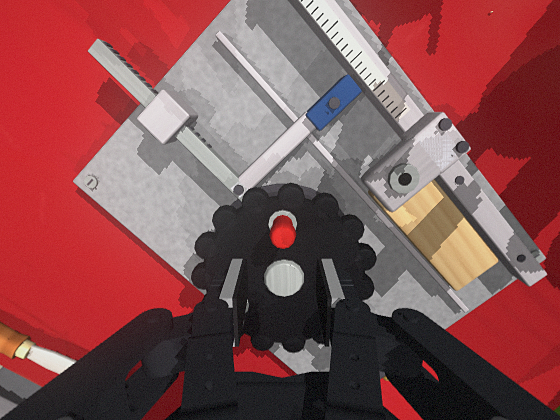

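The wrist view from above the wheel shows the red handle's top at (283,236), the hub at (284,277), the blue stop at (335,103) and the batten's right end at about (475,270).

Run:
```python
from h import *
im=cv2.imread('pics/w2.png'); cp=campose('wrist')
hsv=cv2.cvtColor(im,cv2.COLOR_BGR2HSV)
m=((hsv[:,:,0]<8)|(hsv[:,:,0]>172))&(hsv[:,:,1]>150)
m=m.astype(np.uint8); m[:200]=0;m[262:]=0;m[:,:255]=0;m[:,310:]=0
ys,xs=np.nonzero(m); print(xs.min(),xs.max(),ys.min(),ys.max())
print('red top ctr',onz(cp,284,237.5,.088),'foot',onz(cp,282.5,224,.058)); print('hub',onz(cp,284,277.5,.063))
cv2.imwrite('pics/w2z.png',cv2.resize(im[180:320,200:380],None,fx=4,fy=4,interpolation=cv2.INTER_CUBIC))
cv2.imwrite('pics/w2b.png',cv2.resize(im[60:320,290:560],None,fx=2.2,fy=2.2,interpolation=cv2.INTER_CUBIC))
```

```text
269 295 215 248
red top ctr [ 0.55938731 -0.0303598   0.088     ] foot [ 0.5577071 -0.0306596  0.058    ]
hub [ 0.52599832 -0.05667536  0.063     ]
```

View pics/w2z.png

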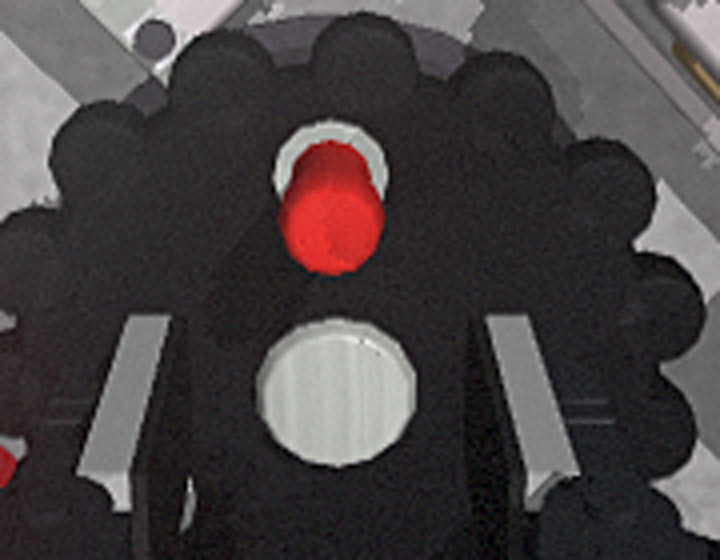

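View pics/w2b.png

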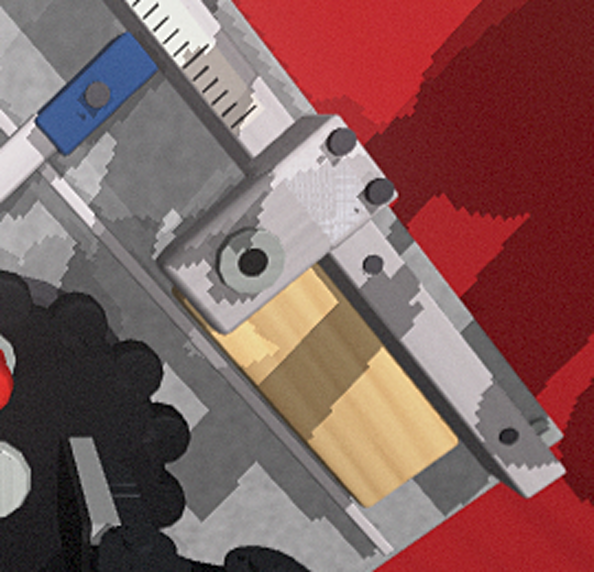

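```bash
python3 -m inch '[{"dx":0,"dy":-0.15,"dz":1.5,"ax":0,"ay":0,"az":0,"hand":0.4},{"dx":0,"dy":0,"dz":1.5,"ax":0,"ay":0,"az":0,"hand":0.4},{"dx":0,"dy":0,"dz":1,"ax":0,"ay":0,"az":0,"hand":0.4},{"dx":0,"dy":0,"dz":0.6,"ax":0,"ay":0,"az":0,"hand":0.28},{"dx":0,"dy":0,"dz":0,"ax":0,"ay":0,"az":0,"hand":0.28},{"dx":0,"dy":0,"dz":0,"ax":0,"ay":0,"az":0,"hand":0.28}]'
python3 tgt.py .5585 -.0290 .06 -51.5
python3 - <<'E'
from h import *
im=snap('wrist','w3.png')[:,:,::-1]
cv2.imwrite('pics/w3z.png',cv2.resize(im[160:340,180:400],None,fx=3.3,fy=3.3,interpolation=cv2.INTER_CUBIC))
E
```

```text
t: 4.67
eef_pos: [0.5656, -0.0276, 0.0927]
tcp_rot: [-179.3, -0.4, -52.7]
wrist_force: [0.1, -0.3, -0.5]
gripper_width: 0.0235
delta tool cm [-0.34  0.69  3.26]
rotvec [-0.012 -0.008 -0.02 ]
F [ 0.1 -0.3 -0.5] tau [ 0.02 -0.01  0.  ] t 4.6667 pos [ 0.5656 -0.0276  0.0927] rot [-179.3   -0.4  -52.7] w 0.0235
```

View pics/w3z.png

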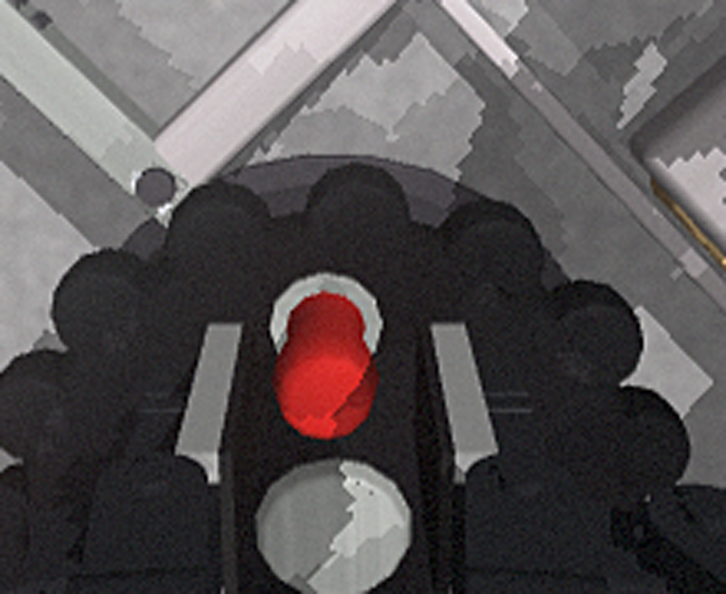

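Fingers are straddling red handle (zoom (326,395), pads at 243 and 433), about 2 mm off centre and 7 mm too far out, so I'll correct that before going down.

```bash
python3 -m inch '[{"dx":-0.2,"dy":0.65,"dz":0,"ax":-0.012,"ay":-0.008,"az":-0.02,"hand":0.32},{"dx":0,"dy":0,"dz":0,"ax":0,"ay":0,"az":0,"hand":0.32},{"dx":0,"dy":0,"dz":0,"ax":0,"ay":0,"az":0,"hand":0.32}]'
python3 tgt.py .5585 -.0290 .06 -51.5
python3 -m inch '[{"dx":0,"dy":0,"dz":1,"ax":0,"ay":0,"az":0,"hand":0.32},{"dx":0,"dy":0,"dz":0.5,"ax":0,"ay":0,"az":0,"hand":0.32},{"dx":0,"dy":0,"dz":0,"ax":0,"ay":0,"az":0,"hand":0.32}]'
python3 tgt.py .5585 -.0290 .06 -51.5
```

```text
t: 4.97
eef_pos: [0.5597, -0.0301, 0.0947]
tcp_rot: [-180.0, -0.0, -51.4]
wrist_force: [0.1, 0.4, 0.5]
gripper_width: 0.0273
delta tool cm [-0.16  0.02  3.47]
rotvec [-0.001 -0.001  0.002]
F [0.1 0.4 0.5] tau [-0.01  0.    0.01] t 4.9667 pos [ 0.5597 -0.0301  0.0947] rot [-180.    -0.   -51.4] w 0.0273
t: 5.22
eef_pos: [0.5603, -0.0304, 0.0795]
tcp_rot: [-179.9, -0.1, -51.4]
wrist_force: [-0.5, -0.4, -0.2]
gripper_width: 0.0274
delta tool cm [-0.23  0.06  1.95]
rotvec [-0.003 -0.002  0.001]
F [-0.5 -0.4 -0.2] tau [ 0.03  0.01 -0.03] t 5.2167 pos [ 0.5603 -0.0304  0.0795] rot [-1.799e+02 -1.000e-01 -5.140e+01] w 0.0274
```

Run:
```python
from h import *
im=snap('wrist','w4.png')[:,:,::-1]
cv2.imwrite('pics/w4z.png',cv2.resize(im[160:340,180:400],None,fx=3.3,fy=3.3,interpolation=cv2.INTER_CUBIC))
```

```text
(no output)
```

View pics/w4z.png

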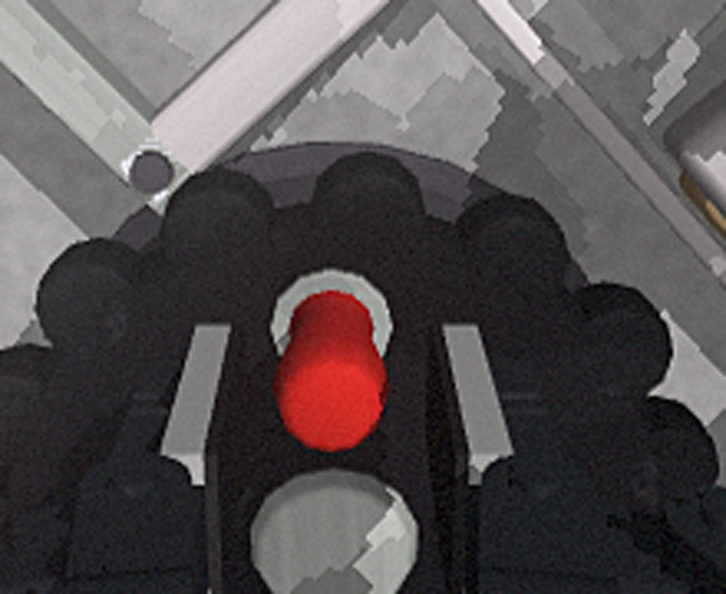

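Red handle sits centred between the pads (zoom columns 231 and 445, handle at 331). I'll descend in small steps until the force shows contact.

```bash
python3 -m inch '[{"dx":-0.1,"dy":0,"dz":0.6,"ax":0,"ay":0,"az":0,"hand":0.32},{"dx":0,"dy":0,"dz":0.6,"ax":0,"ay":0,"az":0,"hand":0.32},{"dx":0,"dy":0,"dz":0.3,"ax":0,"ay":0,"az":0,"hand":0.32},{"dx":0,"dy":0,"dz":0,"ax":0,"ay":0,"az":0,"hand":0.32}]'
for i in 1; do python3 tgt.py .5585 -.0290 .06 -51.5; done
python3 -m inch '[{"dx":0,"dy":0,"dz":0.3,"ax":0,"ay":0,"az":0,"hand":0.32},{"dx":0,"dy":0,"dz":0,"ax":0,"ay":0,"az":0,"hand":0.32}]'
python3 -m inch '[{"dx":0,"dy":0,"dz":0.3,"ax":0,"ay":0,"az":0,"hand":0.32},{"dx":0,"dy":0,"dz":0,"ax":0,"ay":0,"az":0,"hand":0.32}]'
```

```text
t: 5.6
eef_pos: [0.5594, -0.0294, 0.0626]
tcp_rot: [-179.9, -0.1, -51.4]
wrist_force: [-0.6, 0.3, 0.4]
gripper_width: 0.0273
delta tool cm [-0.09  0.04  0.26]
rotvec [-0.002 -0.002  0.001]
F [-0.6  0.3  0.4] tau [0.01 0.   0.03] t 5.6 pos [ 0.5594 -0.0294  0.0626] rot [-1.799e+02 -1.000e-01 -5.140e+01] w 0.0273
t: 5.77
eef_pos: [0.5592, -0.0294, 0.0588]
tcp_rot: [-179.9, -0.1, -51.4]
wrist_force: [-0.5, 0.2, -0.6]
gripper_width: 0.0271
t: 5.93
eef_pos: [0.5597, -0.0294, 0.056]
tcp_rot: [-179.9, -0.1, -51.4]
wrist_force: [-1.9, -0.8, 3.6]
gripper_width: 0.0272
```

```bash
python3 -m inch '[{"dx":0,"dy":0,"dz":0.3,"ax":0,"ay":0,"az":0,"hand":0.32},{"dx":0,"dy":0,"dz":0,"ax":0,"ay":0,"az":0,"hand":0.32}]'
python3 -m inch '[{"dx":0,"dy":0,"dz":0.3,"ax":0,"ay":0,"az":0,"hand":0.32},{"dx":0,"dy":0,"dz":0,"ax":0,"ay":0,"az":0,"hand":0.32}]'
python3 -m inch '[{"dx":0,"dy":0,"dz":0.1,"ax":0,"ay":0,"az":0,"hand":0.32},{"dx":0,"dy":0,"dz":0,"ax":0,"ay":0,"az":0,"hand":0.32}]'
python3 -m inch '[{"dx":0,"dy":0,"dz":0.1,"ax":0,"ay":0,"az":0,"hand":0.32},{"dx":0,"dy":0,"dz":0,"ax":0,"ay":0,"az":0,"hand":0.32}]'
```

```text
t: 6.1
eef_pos: [0.5598, -0.0293, 0.0534]
tcp_rot: [-179.9, -0.1, -51.4]
wrist_force: [-1.8, -0.2, 3.6]
gripper_width: 0.0276
t: 6.27
eef_pos: [0.5598, -0.0293, 0.0508]
tcp_rot: [-179.9, -0.1, -51.4]
wrist_force: [-1.3, 0.5, 4.2]
gripper_width: 0.0273
t: 6.43
eef_pos: [0.5599, -0.0293, 0.0503]
tcp_rot: [-179.9, -0.1, -51.4]
wrist_force: [-1.8, -0.5, 5.5]
gripper_width: 0.0274
t: 6.6
eef_pos: [0.5599, -0.0293, 0.0502]
tcp_rot: [-179.9, -0.1, -51.4]
wrist_force: [-1.5, 0.1, 5.5]
gripper_width: 0.0273
```

```bash
python3 -m inch '[{"dx":0,"dy":0,"dz":0.2,"ax":0,"ay":0,"az":0,"hand":0.32},{"dx":0,"dy":0,"dz":0,"ax":0,"ay":0,"az":0,"hand":0.32}]'
python3 -m inch '[{"dx":0,"dy":0,"dz":0.2,"ax":0,"ay":0,"az":0,"hand":0.32},{"dx":0,"dy":0,"dz":0,"ax":0,"ay":0,"az":0,"hand":0.32}]'
```

```text
t: 6.77
eef_pos: [0.5601, -0.0293, 0.0498]
tcp_rot: [-179.8, -0.1, -51.4]
wrist_force: [-3.6, -1.5, 7.7]
gripper_width: 0.0271
t: 6.93
eef_pos: [0.5603, -0.0293, 0.0498]
tcp_rot: [-179.8, -0.1, -51.4]
wrist_force: [-3.4, -1.1, 7.9]
gripper_width: 0.0271
```

```bash
python3 -m inch '[{"dx":-0.46,"dy":0.02,"dz":0.05,"ax":0,"ay":0,"az":-0.105,"hand":0.32},{"dx":-0.46,"dy":0.02,"dz":0.05,"ax":0,"ay":0,"az":-0.105,"hand":0.32}]'
cat > chk.py <<'E'
from h import *
import sys
A=np.array([.5248,-.0562])
s=arm.sense(); d=s['eef_pos'][:2]-A; M=R.from_euler('xyz',s['tcp_rot'],degrees=True)
ph=np.degrees(np.arctan2(d[1],d[0])); print('tcp angle',ph.round(1),'yaw+90',(s['tcp_rot'][2]+90).round(1),'r',(np.hypot(*d)*1000).round(1),'z',(s['eef_pos'][2]*1000).round(1),'Ftool',M.inv().apply(s['wrist_force']).round(1),'tau',s['wrist_torque'].round(2))
if len(sys.argv)>1:
    im=snap('wrist',sys.argv[1])[:,:,::-1]
    cv2.imwrite('pics/z'+sys.argv[1],cv2.resize(im[40:340,110:470],None,fx=2,fy=2,interpolation=cv2.INTER_CUBIC))
E
python3 chk.py w5.png
```

```text
t: 7.1
eef_pos: [0.5569, -0.0237, 0.0507]
tcp_rot: [-179.7, -0.5, -39.2]
wrist_force: [3.2, -4.3, 5.1]
gripper_width: 0.0275
tcp angle 45.3 yaw+90 50.8 r 45.6 z 50.7 Ftool [ 5.3  1.2 -5.1] tau [-0.67 -0.3  -0.09]
```

View pics/zw5.png

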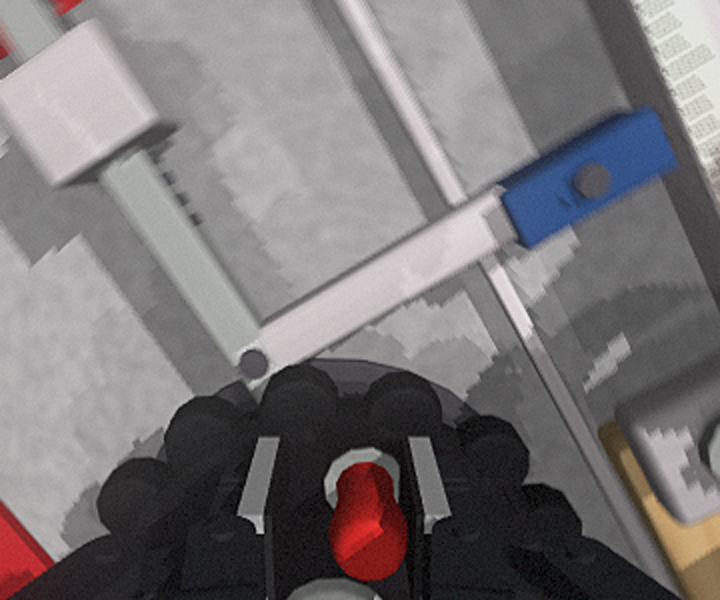

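```bash
python3 -m inch '[{"dx":-0.55,"dy":0.03,"dz":0.12,"ax":0,"ay":0,"az":-0.07,"hand":0.32},{"dx":-0.55,"dy":0.03,"dz":0.12,"ax":0,"ay":0,"az":-0.07,"hand":0.32}]'
python3 chk.py w6.png
```

```text
t: 7.32
eef_pos: [0.5514, -0.019, 0.0503]
tcp_rot: [-179.6, -1.0, -30.5]
wrist_force: [1.5, -4.6, 7.2]
gripper_width: 0.0273
tcp angle 54.4 yaw+90 59.5 r 45.7 z 50.3 Ftool [ 3.7  3.2 -7.2] tau [-0.73  0.03  0.05]
```

View pics/zw6.png

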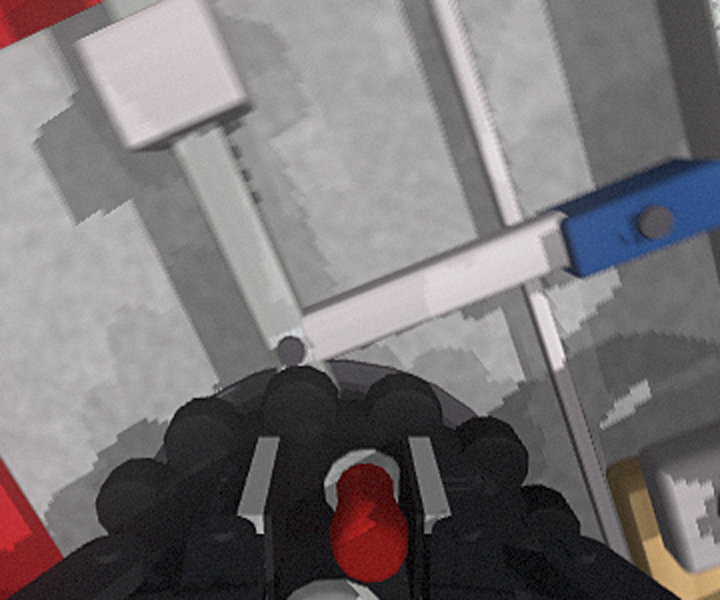

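```bash
cat >> chk.py <<'E'
t=R.from_euler('xyz',[180,0,ph-90],degrees=True); print('rotfix',(M.inv()*t).as_rotvec().round(3))
E
python3 -m inch '[{"dx":-0.5,"dy":0.05,"dz":0.1,"ax":0,"ay":0,"az":-0.07,"hand":0.32},{"dx":-0.5,"dy":0.05,"dz":0.1,"ax":0,"ay":0,"az":-0.07,"hand":0.32}]'
python3 chk.py w7.png
```

```text
t: 7.53
eef_pos: [0.545, -0.0156, 0.05]
tcp_rot: [-179.7, -1.4, -21.9]
wrist_force: [1.2, 0.8, 7.5]
gripper_width: 0.0273
tcp angle 63.5 yaw+90 68.1 r 45.3 z 50.0 Ftool [ 1.1 -1.2 -7.5] tau [0.16 0.18 0.09]
rotfix [-0.006 -0.025  0.079]
```

View pics/zw7.png

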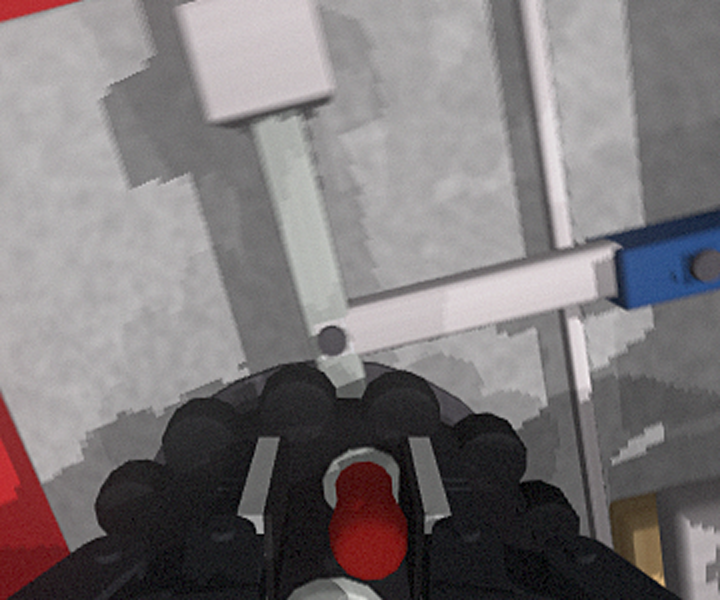

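```bash
python3 -m inch '[{"dx":-0.5,"dy":0.06,"dz":0.08,"ax":0,"ay":-0.01,"az":-0.06,"hand":0.32},{"dx":-0.5,"dy":0.06,"dz":0.08,"ax":0,"ay":-0.01,"az":-0.06,"hand":0.32},{"dx":-0.5,"dy":0.06,"dz":0.08,"ax":0,"ay":-0.01,"az":-0.07,"hand":0.32}]'
python3 chk.py
python3 -m inch '[{"dx":-0.5,"dy":0.06,"dz":0.08,"ax":0,"ay":-0.01,"az":-0.07,"hand":0.32},{"dx":-0.5,"dy":0.06,"dz":0.08,"ax":0,"ay":-0.01,"az":-0.07,"hand":0.32},{"dx":-0.5,"dy":0.06,"dz":0.08,"ax":0,"ay":-0.01,"az":-0.07,"hand":0.32}]'
python3 chk.py w8.png
```

```text
t: 7.83
eef_pos: [0.5347, -0.0128, 0.05]
tcp_rot: [-179.7, -0.4, -10.4]
wrist_force: [2.0, 1.6, 5.4]
gripper_width: 0.0276
tcp angle 77.2 yaw+90 79.6 r 44.5 z 50.0 Ftool [ 1.7 -1.9 -5.4] tau [ 0.22 -0.31 -0.07]
rotfix [-0.005 -0.006  0.042]
t: 8.08
eef_pos: [0.5243, -0.0121, 0.0501]
tcp_rot: [-179.6, 0.7, 2.2]
wrist_force: [-0.1, 3.9, 4.5]
gripper_width: 0.0271
tcp angle 90.7 yaw+90 92.2 r 44.1 z 50.1 Ftool [ 0.  -4.  -4.4] tau [0.48 0.03 0.06]
rotfix [-0.007  0.013  0.025]
```

View pics/zw8.png

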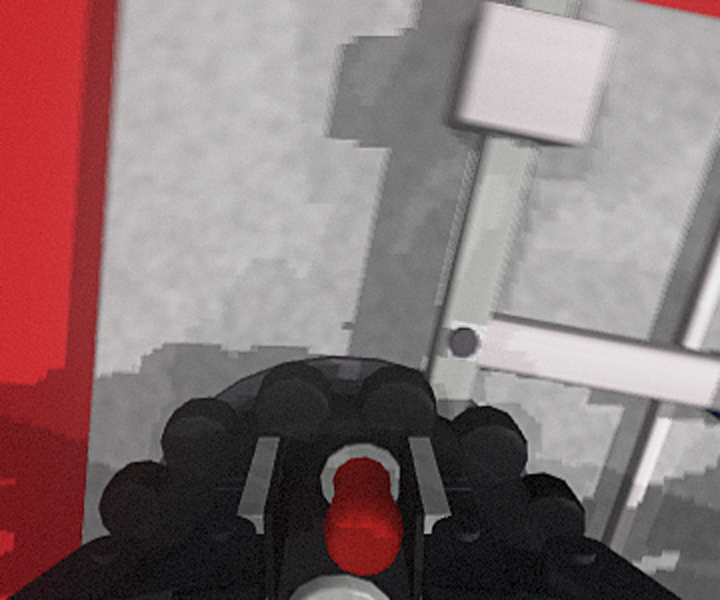

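```bash
python3 -m inch '[{"dx":-0.5,"dy":0.02,"dz":0.08,"ax":0,"ay":0.012,"az":-0.07,"hand":0.32},{"dx":-0.5,"dy":0.02,"dz":0.08,"ax":0,"ay":0,"az":-0.07,"hand":0.32},{"dx":-0.5,"dy":0.02,"dz":0.08,"ax":0,"ay":0,"az":-0.07,"hand":0.32}]'
python3 chk.py
python3 -m inch '[{"dx":-0.5,"dy":0.02,"dz":0.08,"ax":0,"ay":0,"az":-0.07,"hand":0.32},{"dx":-0.5,"dy":0.02,"dz":0.08,"ax":0,"ay":0,"az":-0.07,"hand":0.32},{"dx":-0.5,"dy":0.02,"dz":0.08,"ax":0,"ay":0,"az":-0.07,"hand":0.32}]'
python3 chk.py w9.png
python3 - <<'E'
from h import *
z=np.load('jig.npz');Rz=R.from_euler('z',float(z['yaw'])).as_matrix()
print()
E
```

```text
t: 8.38
eef_pos: [0.5142, -0.014, 0.0499]
tcp_rot: [-179.7, -0.6, 14.8]
wrist_force: [2.2, 5.0, 5.2]
gripper_width: 0.0271
tcp angle 104.2 yaw+90 104.8 r 43.5 z 49.9 Ftool [ 3.5 -4.3 -5.1] tau [ 0.67  0.1  -0.01]
rotfix [-0.005 -0.011  0.012]
t: 8.63
eef_pos: [0.5032, -0.0188, 0.0492]
tcp_rot: [180.0, -1.1, 27.5]
wrist_force: [4.5, 3.4, 4.9]
gripper_width: 0.0276
tcp angle 120.0 yaw+90 117.5 r 43.2 z 49.2 Ftool [ 5.7 -0.9 -4.8] tau [ 0.61 -0.65 -0.  ]
rotfix [ 0.001 -0.019 -0.043]
```

View pics/zw9.png

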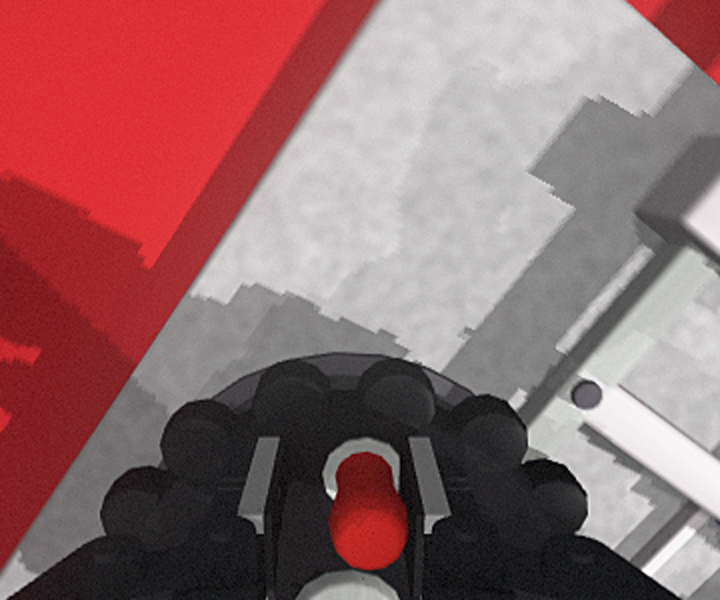

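```bash
python3 -m inch '[{"dx":-0.5,"dy":-0.02,"dz":0.05,"ax":0,"ay":-0.015,"az":-0.09,"hand":0.32},{"dx":-0.5,"dy":-0.02,"dz":0.05,"ax":0,"ay":0,"az":-0.09,"hand":0.32},{"dx":-0.5,"dy":-0.02,"dz":0.05,"ax":0,"ay":0,"az":-0.08,"hand":0.32}]'
python3 chk.py
python3 -m inch '[{"dx":-0.5,"dy":-0.02,"dz":0.05,"ax":0,"ay":-0.01,"az":-0.08,"hand":0.32},{"dx":-0.5,"dy":-0.02,"dz":0.05,"ax":0,"ay":0,"az":-0.08,"hand":0.32}]'
python3 chk.py w10.png
```

```text
t: 8.93
eef_pos: [0.4952, -0.0258, 0.0498]
tcp_rot: [179.5, -0.7, 43.1]
wrist_force: [0.3, 3.0, 4.8]
gripper_width: 0.027
tcp angle 134.2 yaw+90 133.1 r 42.5 z 49.8 Ftool [ 2.3 -2.  -4.7] tau [0.27 0.12 0.1 ]
rotfix [ 0.009 -0.012 -0.019]
t: 9.1
eef_pos: [0.4898, -0.0326, 0.0499]
tcp_rot: [179.2, -0.2, 52.8]
wrist_force: [2.4, 6.6, 6.0]
gripper_width: 0.0272
tcp angle 146.0 yaw+90 142.8 r 42.2 z 49.9 Ftool [ 6.7 -2.  -6. ] tau [ 1.12 -0.38  0.03]
rotfix [ 0.014 -0.002 -0.057]
```

View pics/zw10.png

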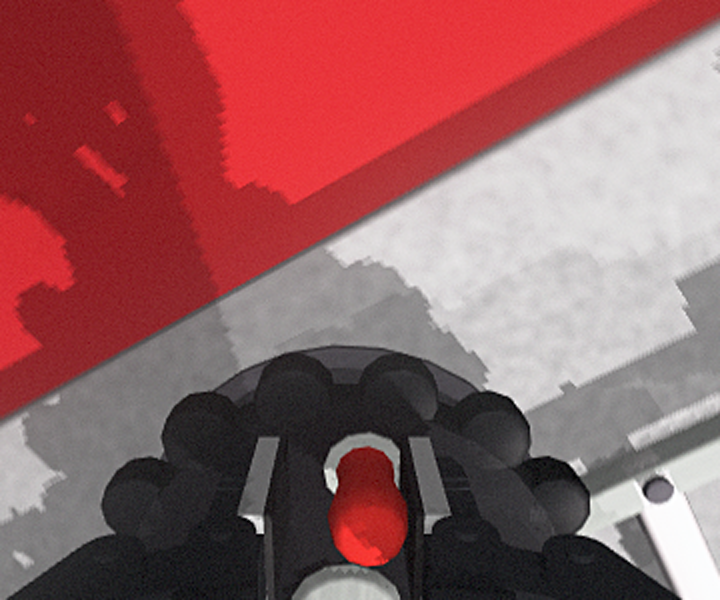

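```bash
sed -i 's/.5248,-.0562/.5269,-.0564/' chk.py; python3 -m inch '[{"dx":-0.5,"dy":-0.02,"dz":0.05,"ax":0.01,"ay":0,"az":-0.1,"hand":0.32},{"dx":-0.45,"dy":-0.02,"dz":0.05,"ax":0,"ay":0,"az":-0.1,"hand":0.32}]'
python3 chk.py w11.png
```

```text
t: 9.32
eef_pos: [0.4854, -0.0397, 0.0498]
tcp_rot: [179.6, -0.2, 64.7]
wrist_force: [0.0, 0.9, 3.9]
gripper_width: 0.0274
tcp angle 158.1 yaw+90 154.7 r 44.7 z 49.8 Ftool [ 0.8 -0.3 -3.9] tau [-0.11  0.24 -0.09]
rotfix [ 0.007 -0.004 -0.06 ]
```

View pics/zw11.png

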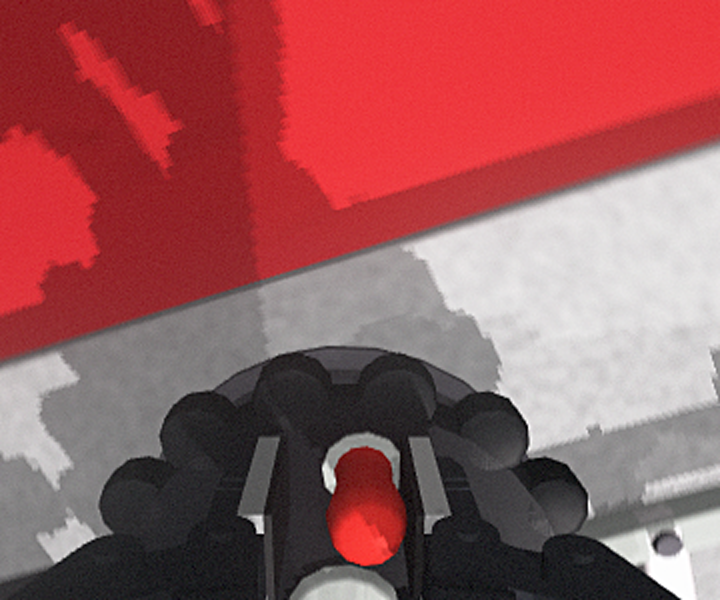

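```bash
python3 -m inch '[{"dx":-0.4,"dy":-0.02,"dz":0.03,"ax":0.007,"ay":0,"az":-0.08,"hand":0.32},{"dx":0,"dy":0,"dz":0.03,"ax":0,"ay":0,"az":-0.03,"hand":0.32}]'
python3 chk.py w12.png
python3 - <<'E'
from h import *
z=np.load('jig.npz');Rz=R.from_euler('z',float(z['yaw'])).as_matrix()
im=snap('side','s1.png')[:,:,::-1]; cv2.imwrite('pics/s1z.png',cv2.resize(im[185:290,220:360],None,fx=5.5,fy=5.5,interpolation=cv2.INTER_CUBIC))
E
```

```text
t: 9.53
eef_pos: [0.4839, -0.0442, 0.0498]
tcp_rot: [179.9, -0.2, 71.3]
wrist_force: [-2.3, -4.3, 5.1]
gripper_width: 0.0276
tcp angle 164.2 yaw+90 161.3 r 44.7 z 49.8 Ftool [-4.8 -0.8 -5.1] tau [-0.65  0.52 -0.  ]
rotfix [ 0.002 -0.003 -0.05 ]
```

View pics/zw12.png

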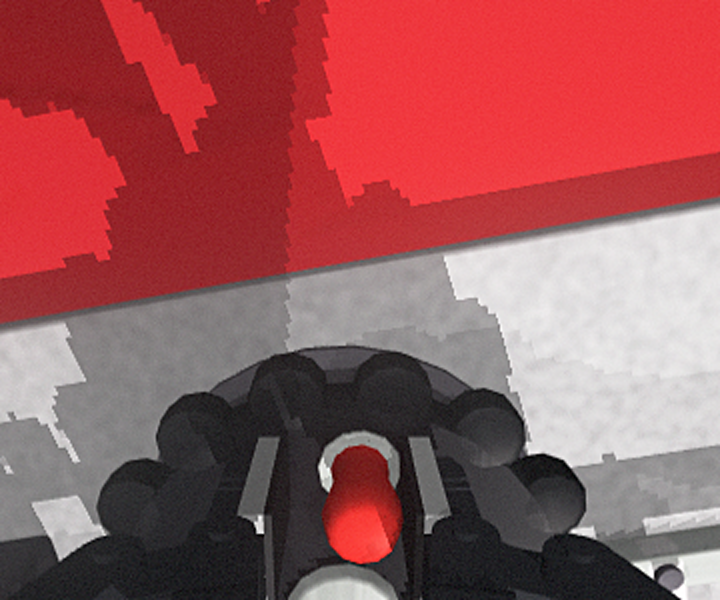

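View pics/s1z.png

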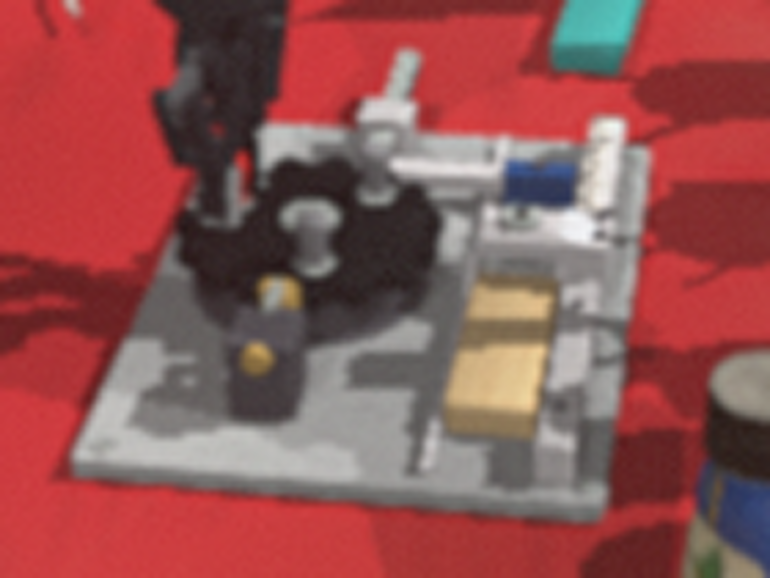

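Run:
```python
from h import *
z=np.load('jig.npz');Rz=R.from_euler('z',float(z['yaw'])).as_matrix(); o=z['o']
c=arm.get_calibration('wrist')
def cp(pos,rot):
    T=np.eye(4);T[:3,:3]=R.from_euler('xyz',rot,degrees=True).as_matrix();T[:3,3]=pos; return c,T@c['mount']
def u2(x,y): return 110+(x+.5)/2-.5, 40+(y+.5)/2-.5
obs=[('w2',[.5579,-.0305,.1326],[-179.8,-.1,-52.3],(238.6,189.2)),
('w4',[.5603,-.0304,.0795],[-179.9,-.1,-51.4],(180+152/3.3,160+172/3.3)),
('w5',[.5569,-.0237,.0507],[-179.7,-.5,-39.2],u2(253,363)),('w6',[.5514,-.019,.0503],[-179.6,-1,-30.5],u2(291,351)),
('w7',[.545,-.0156,.05],[-179.7,-1.4,-21.9],u2(332,340)),('w8',[.5243,-.0121,.0501],[-179.6,.7,2.2],u2(463,342)),
('w9',[.5032,-.0188,.0492],[180,-1.1,27.5],u2(587,395)),('w10',[.4898,-.0326,.0499],[179.2,-.2,52.8],u2(658,490)),
('w11',[.4854,-.0397,.0498],[179.6,-.2,64.7],u2(667,542)),('w12',[.4839,-.0442,.0498],[179.9,-.2,71.3],u2(669,576))]
for n,p,r,(u,v) in obs:
    print(n,[(Rz.T@(onz(cp(p,r),u,v,h)-o)*1000).round(1)[:2] for h in (.02,.03,.04)])
```

```text
w2 [array([-32.4,  48.6]), array([-29.8,  49.4]), array([-27.2,  50.2])]
w4 [array([-34.1,  47.7]), array([-30.6,  48.9]), array([-27.1,  50. ])]
w5 [array([-34.2,  47.2]), array([-31.2,  49.4]), array([-28.3,  51.7])]
w6 [array([-32.6,  48.1]), array([-30.8,  50.8]), array([-28.9,  53.6])]
w7 [array([-30.9,  50. ]), array([-30.2,  53. ]), array([-29.6,  56. ])]
w8 [array([-27. ,  56.1]), array([-29.4,  58.7]), array([-31.8,  61.3])]
w9 [array([-22.1,  64.7]), array([-28. ,  65.5]), array([-33.9,  66.2])]
w10 [array([-19.5,  74.1]), array([-27.6,  71.9]), array([-35.6,  69.8])]
w11 [array([-20.4,  78.8]), array([-28.9,  75. ]), array([-37.4,  71.2])]
w12 [array([-18.9,  81.9]), array([-27.6,  77.1]), array([-36.3,  72.4])]
```

```bash
python3 -m inch '[{"dx":-0.25,"dy":0.01,"dz":0.03,"ax":0,"ay":0,"az":-0.06,"hand":0.32}]'
python3 chk.py 
python3 -m inch '[{"dx":0,"dy":0,"dz":0.02,"ax":0,"ay":0,"az":-0.05,"hand":0.32}]'
python3 chk.py w13.png
```

```text
t: 9.72
eef_pos: [0.4833, -0.0467, 0.0496]
tcp_rot: [179.9, -0.2, 74.3]
wrist_force: [-2.0, -0.5, 5.3]
gripper_width: 0.0274
tcp angle 167.4 yaw+90 164.3 r 44.7 z 49.6 Ftool [-1.1 -1.8 -5.3] tau [-0.1   0.37 -0.08]
rotfix [ 0.002 -0.003 -0.054]
t: 9.8
eef_pos: [0.4829, -0.0468, 0.0494]
tcp_rot: [179.9, -0.1, 77.1]
wrist_force: [-2.2, 0.6, 3.9]
gripper_width: 0.0275
tcp angle 167.7 yaw+90 167.1 r 45.1 z 49.4 Ftool [ 0.1 -2.3 -3.9] tau [-0.02  0.39 -0.05]
rotfix [ 0.001 -0.002 -0.01 ]
```

View pics/zw13.png

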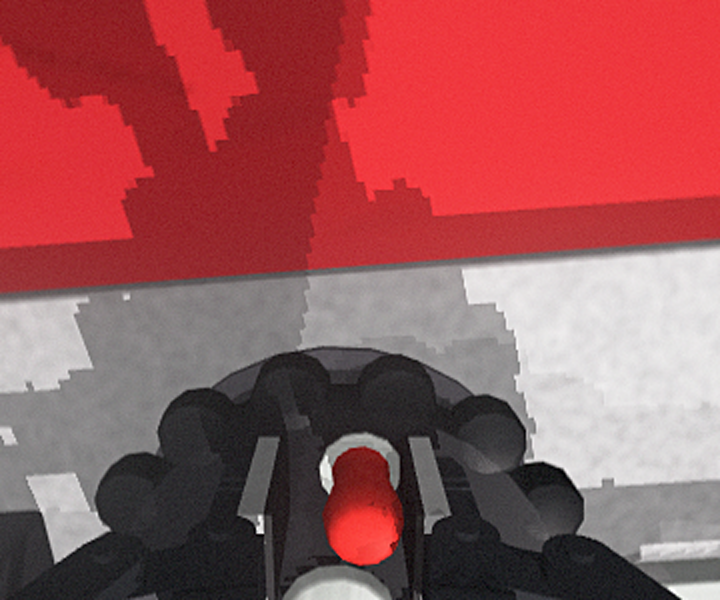

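The wheel has settled in a notch: the tangential force is about 0 and the red handle stands about 120° from its start. I'll lift straight up now.

```bash
python3 -m inch '[{"dx":0,"dy":0,"dz":-0.3,"ax":0,"ay":0,"az":0,"hand":0.32},{"dx":0,"dy":0,"dz":-0.4,"ax":0,"ay":0,"az":0,"hand":0.32},{"dx":0,"dy":0,"dz":-0.5,"ax":0,"ay":0,"az":0,"hand":0.32},{"dx":0,"dy":0,"dz":-0.5,"ax":0,"ay":0,"az":0,"hand":0.36}]'
python3 chk.py 
python3 -m inch '[{"dx":0,"dy":0,"dz":-1,"ax":0,"ay":0,"az":0,"hand":0.4},{"dx":0,"dy":0,"dz":-1.2,"ax":0,"ay":0,"az":0,"hand":0.4},{"dx":0,"dy":0,"dz":-1.2,"ax":0,"ay":0,"az":0,"hand":0.4}]'
python3 chk.py
python3 -m inch '[{"dx":0,"dy":0,"dz":-3,"ax":0,"ay":0,"az":0.12,"hand":0.4},{"dx":0,"dy":0,"dz":-3,"ax":0,"ay":0,"az":0.12,"hand":0.4},{"dx":0,"dy":0,"dz":-3,"ax":0,"ay":0,"az":0.12,"hand":0.2},{"dx":0,"dy":0,"dz":-3,"ax":0,"ay":0,"az":0.12,"hand":0},{"dx":0,"dy":0,"dz":-3,"ax":0,"ay":0,"az":0.12,"hand":0},{"dx":0,"dy":0,"dz":-3,"ax":0,"ay":0,"az":0.12,"hand":0},{"dx":0,"dy":0,"dz":-3,"ax":0,"ay":0,"az":0.12,"hand":0},{"dx":0,"dy":0,"dz":-3,"ax":0,"ay":0,"az":0.12,"hand":0},{"dx":0,"dy":0,"dz":-3,"ax":0,"ay":0,"az":0.12,"hand":0},{"dx":0,"dy":0,"dz":-1,"ax":0,"ay":0,"az":0.12,"hand":0},{"dx":0,"dy":0,"dz":0,"ax":0,"ay":0,"az":0.12,"hand":0},{"dx":0,"dy":0,"dz":0,"ax":0,"ay":0,"az":0.12,"hand":0}]'
```

```text
t: 10.18
eef_pos: [0.4827, -0.0466, 0.0669]
tcp_rot: [180.0, -0.1, 76.8]
wrist_force: [-0.6, -1.1, -0.5]
gripper_width: 0.0307
tcp angle 167.5 yaw+90 166.8 r 45.3 z 66.9 Ftool [-1.2 -0.3  0.5] tau [-0.    0.05  0.  ]
rotfix [ 0.    -0.002 -0.012]
t: 10.43
eef_pos: [0.4812, -0.0463, 0.1024]
tcp_rot: [-179.8, -0.1, 76.7]
wrist_force: [-0.2, 0.3, 0.5]
gripper_width: 0.034
tcp angle 167.5 yaw+90 166.7 r 46.8 z 102.4 Ftool [ 0.2 -0.3 -0.5] tau [-0.02 -0.    0.01]
rotfix [-0.003 -0.002 -0.015]
t: 11.43
eef_pos: [0.4765, -0.0458, 0.41]
tcp_rot: [-179.9, -0.3, -9.1]
wrist_force: [1.1, 0.9, -0.1]
gripper_width: -0.0002
```

```bash
python3 -m inch '[{"dx":0,"dy":-2.5,"dz":1.5,"ax":0,"ay":0,"az":0,"hand":0},{"dx":0,"dy":-2.5,"dz":1.5,"ax":0,"ay":0,"az":0,"hand":0},{"dx":0,"dy":-2.5,"dz":1.5,"ax":0,"ay":0,"az":0,"hand":0},{"dx":0,"dy":-1.5,"dz":1,"ax":0,"ay":0,"az":0,"hand":0},{"dx":0,"dy":0,"dz":0,"ax":0,"ay":0,"az":0,"hand":0},{"dx":0,"dy":0,"dz":0,"ax":0,"ay":0,"az":0,"hand":0}]'
python3 - <<'E'
from h import *
s=arm.sense(); print(s['eef_pos'],s['tcp_rot'])
im=snap('wrist','w14.png')[:,:,::-1]
cv2.imwrite('pics/w14z.png',cv2.resize(im[150:400,200:460],None,fx=2.4,fy=2.4,interpolation=cv2.INTER_CUBIC))
E
```

```text
t: 11.93
eef_pos: [0.4902, 0.0456, 0.3605]
tcp_rot: [-179.8, -0.8, -9.9]
wrist_force: [0.4, -0.5, 0.4]
gripper_width: 0.0002
[0.49022819 0.04555496 0.36047815] [-179.83595669   -0.7943739    -9.88695284]
```

View pics/w14.png

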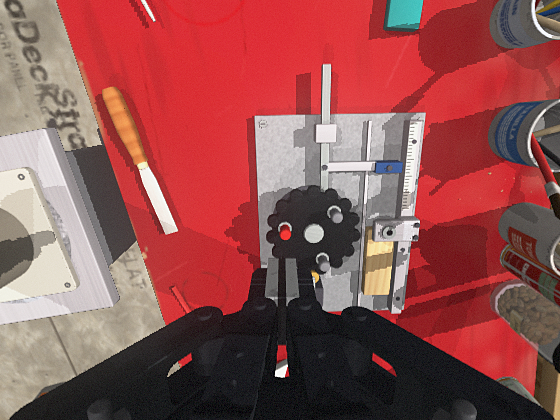

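View pics/w14z.png

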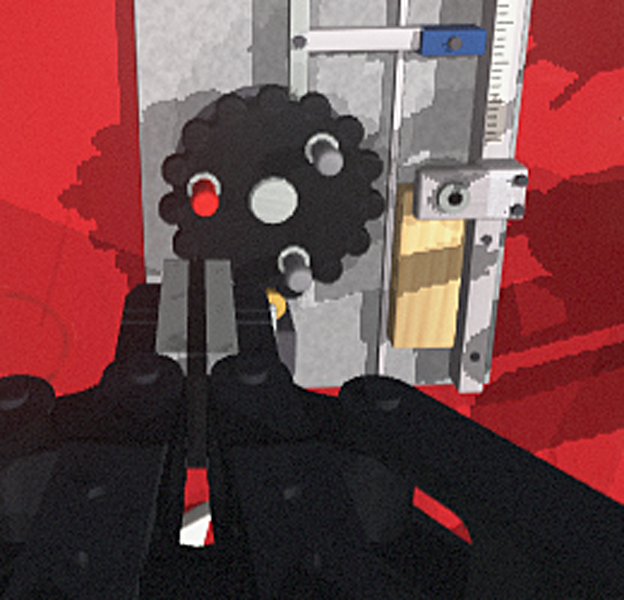

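The view from above shows the red handle now where the left grey one was (285,232). The stop is at (388,167), and the batten's near end is at about (378,295).

Run:
```python
from h import *
im=cv2.imread('pics/w14.png')
cv2.imwrite('pics/a.png',cv2.resize(im[100:220,245:435],None,fx=4,fy=4,interpolation=cv2.INTER_CUBIC))
cv2.imwrite('pics/b.png',cv2.resize(im[205:325,330:435],None,fx=5,fy=5,interpolation=cv2.INTER_CUBIC))
```

```text
(no output)
```

View pics/a.png

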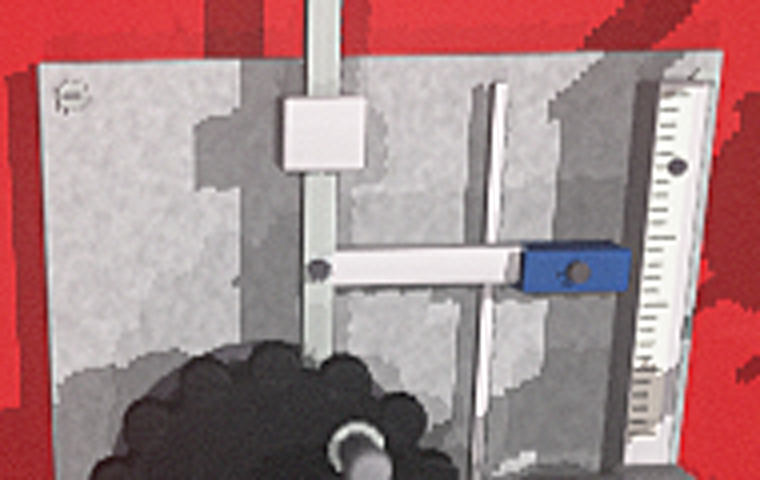

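View pics/b.png

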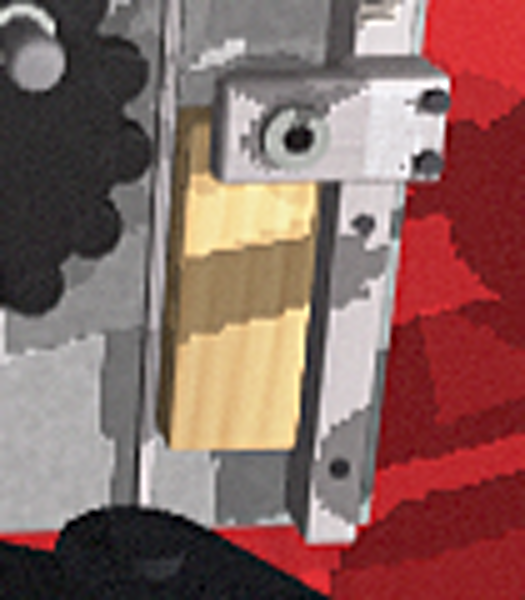

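Run:
```python
from h import *
cp=campose('wrist')
a=lambda u,v,z: onz(cp,245+(u+.5)/4-.5,100+(v+.5)/4-.5,z)
b=lambda u,v,z: onz(cp,330+(u+.5)/5-.5,205+(v+.5)/5-.5,z)
TL=a(38,64,.012);TR=a(722,52,.012); d=TR-TL; yaw=np.arctan2(d[1],d[0]);print(np.degrees(yaw),np.linalg.norm(d))
Rz=R.from_euler('z',yaw).as_matrix(); o=(TL+TR)/2-Rz@np.array([-.0075,.15,.012]); print(o)
J=lambda P:(Rz.T@(P-o)*1000).round(1)
hub=onz(cp,200+273/2.4,150+200/2.4,.063)
print('hub',J(hub),hub)
for p in [(523,290),(629,292),(523,243),(630,247)]: print('stop',J(a(*p,.038)))
print('bolt',J(a(320,268,.03)))
for p in [(168,448),(294,449)]: print('batten end',J(b(*p,.031)),b(*p,.031))
print('board bottom', J(b(369,522,.012)))
red=onz(cp,200+205/2.4,150+188/2.4,.058); print('red',J(red),np.degrees(np.arctan2(*(red-hub)[1::-1])))
np.savez('jig2.npz',o=o,yaw=yaw)
```

```text
-8.977162468406608 0.25316710134435666
[ 5.75511297e-01 -4.62694461e-02 -1.73472348e-17]
hub [-49.4 -17.9  63. ] [ 0.52392564 -0.05625563  0.063     ]
stop [43.5 67.3 38. ]
stop [83.  65.8 38. ]
stop [42.2 84.7 38. ]
stop [81.7 82.5 38. ]
bolt [-30.8  75.5  30. ]
batten end [  40.  -143.3   31. ] [ 0.59266993 -0.19402459  0.031     ]
batten end [  83.1 -144.8   31. ] [ 0.63500705 -0.2022248   0.031     ]
board bottom [ 120.2 -187.6   12. ]
red [-91.2 -11.   58. ] 161.57514823576238
```

```bash
python3 - <<'E'
from h import *
cp=campose('side')
print('bottle cap',onz(cp,359,257,.19),'base',onz(cp,357,333,0))
print('box',onz(cp,270,305,.075),onz(cp,304,305,.075))
E
cat > jt.py <<'E'
from h import *
import sys
z=np.load('jig2.npz');yaw=float(z['yaw']);Rz=R.from_euler('z',yaw).as_matrix();o=z['o']
a=[float(x)/1000 for x in sys.argv[1:4]]
from tgt import to
to(o+Rz@np.array(a),np.degrees(yaw)); s=arm.sense(); print('jig pos',(Rz.T@(s['eef_pos']-o)*1000).round(1),'Fjig',(Rz.T@s['wrist_force']).round(1))
E
python3 jt.py 62.5 -170 150
```

```text
bottle cap [ 0.70904125 -0.41608585  0.19      ] base [ 0.71451262 -0.43500437  0.        ]
box [ 0.52627832 -0.42673423  0.075     ] [ 0.59847592 -0.42732049  0.075     ]
delta tool cm [16.21 24.51 21.21]
rotvec [-0.003 -0.014 -0.016]
F [-0.4 -0.5  0.7] tau [-0.06  0.01 -0.03] t 11.9833 pos [0.4903 0.0453 0.3606] rot [-179.8   -0.8   -9.9] w 0.0002
jig pos [-98.5  77.2 360.6] Fjig [-0.4 -0.6  0.7]
```

```bash
python3 -m inch '[{"dx":1.7,"dy":2.6,"dz":1.5,"ax":0,"ay":-0.01,"az":-0.015,"hand":0},{"dx":1.7,"dy":2.6,"dz":1.5,"ax":0,"ay":0,"az":0,"hand":0},{"dx":1.7,"dy":2.6,"dz":1.5,"ax":0,"ay":0,"az":0,"hand":0},{"dx":1.7,"dy":2.6,"dz":2,"ax":0,"ay":0,"az":0,"hand":0},{"dx":1.7,"dy":2.6,"dz":2,"ax":0,"ay":0,"az":0,"hand":0},{"dx":1.7,"dy":2.6,"dz":2.5,"ax":0,"ay":0,"az":0,"hand":0},{"dx":1.7,"dy":2.6,"dz":2.5,"ax":0,"ay":0,"az":0,"hand":0},{"dx":1.7,"dy":2.6,"dz":2.5,"ax":0,"ay":0,"az":0,"hand":0},{"dx":1.5,"dy":2.2,"dz":2.5,"ax":0,"ay":0,"az":0,"hand":0},{"dx":0,"dy":0,"dz":1,"ax":0,"ay":0,"az":0,"hand":0},{"dx":0,"dy":0,"dz":0,"ax":0,"ay":0,"az":0,"hand":0}]'
python3 jt.py 62.5 -170 90
```

```text
t: 12.9
eef_pos: [0.6118, -0.2291, 0.1734]
tcp_rot: [-179.9, -1.5, -9.5]
wrist_force: [-0.8, -0.2, -0.0]
gripper_width: 0.0
delta tool cm [-0.41 -0.47  8.33]
rotvec [-0.002 -0.026 -0.009]
F [-0.8 -0.2 -0. ] tau [-0.04  0.1  -0.05] t 12.9 pos [ 0.6118 -0.2291  0.1734] rot [-179.9   -1.5   -9.5] w 0.0
jig pos [  64.4 -174.9  173.4] Fjig [-0.8 -0.4 -0. ]
```

```bash
python3 -m inch '[{"dx":-0.3,"dy":-0.3,"dz":2,"ax":0,"ay":-0.026,"az":-0.009,"hand":0},{"dx":0,"dy":0,"dz":2,"ax":0,"ay":0,"az":0,"hand":0},{"dx":0,"dy":0,"dz":2,"ax":0,"ay":0,"az":0,"hand":0},{"dx":0,"dy":0,"dz":2,"ax":0,"ay":0,"az":0,"hand":0},{"dx":0,"dy":0,"dz":0,"ax":0,"ay":0,"az":0,"hand":0}]'
python3 jt.py 62.5 -170 20
python3 - <<'E'
from h import *
im=snap('wrist','w15.png')
E
```

```text
t: 13.32
eef_pos: [0.6109, -0.2277, 0.0994]
tcp_rot: [-180.0, -0.4, -9.1]
wrist_force: [-0.7, -0.2, 0.4]
gripper_width: -0.0002
delta tool cm [-0.12 -0.37  7.94]
rotvec [-0.    -0.006 -0.003]
F [-0.7 -0.2  0.4] tau [ 0.03  0.02 -0.05] t 13.3167 pos [ 0.6109 -0.2277  0.0994] rot [-180.    -0.4   -9.1] w -0.0002
jig pos [  63.2 -173.7   99.4] Fjig [-0.7 -0.3  0.4]
```

View pics/w15.png

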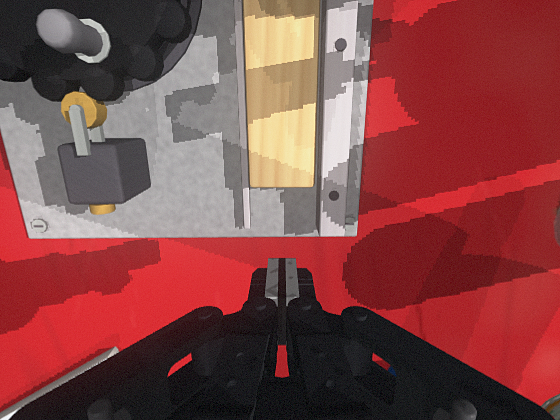

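Run:
```python
from h import *
cp=campose('wrist'); z=np.load('jig2.npz');Rz=R.from_euler('z',float(z['yaw'])).as_matrix();o=z['o']
for p,h in [((249,187),.031),((315,187),.031),((31,237),.012),((355,236),.012)]: print((Rz.T@(onz(cp,*p,h)-o)*1000).round(1))
```

```text
[  41.6 -145.2   31. ]
[  86.9 -145.4   31. ]
[-131.5 -188.7   12. ]
[ 121.7 -189.5   12. ]
```

```bash
python3 -m inch '[{"dx":0,"dy":-0.4,"dz":2,"ax":0,"ay":-0.005,"az":0,"hand":0},{"dx":0,"dy":0,"dz":2,"ax":0,"ay":0,"az":0,"hand":0},{"dx":0,"dy":0,"dz":1.5,"ax":0,"ay":0,"az":0,"hand":0},{"dx":0,"dy":0,"dz":0.8,"ax":0,"ay":0,"az":0,"hand":0},{"dx":0,"dy":0,"dz":0,"ax":0,"ay":0,"az":0,"hand":0}]'
python3 jt.py 62.5 -167 21
```

```text
t: 13.78
eef_pos: [0.6191, -0.2255, 0.0486]
tcp_rot: [179.8, -1.1, -9.1]
wrist_force: [-0.7, 0.4, 0.1]
gripper_width: -0.0001
delta tool cm [-0.9  -0.33  2.75]
rotvec [ 0.003 -0.018 -0.002]
F [-0.7  0.4  0.1] tau [-0.01 -0.01 -0.01] t 13.7833 pos [ 0.6191 -0.2255  0.0486] rot [179.8  -1.1  -9.1] w -0.0001
jig pos [  71.  -170.2   48.6] Fjig [-0.7  0.3  0.1]
```

```bash
python3 -m inch '[{"dx":-0.9,"dy":-0.3,"dz":0.3,"ax":0,"ay":-0.018,"az":0,"hand":0},{"dx":0,"dy":0,"dz":0,"ax":0,"ay":0,"az":0,"hand":0},{"dx":-0.1,"dy":0,"dz":0.7,"ax":0,"ay":0,"az":0,"hand":0},{"dx":-0.1,"dy":0,"dz":0.7,"ax":0,"ay":0,"az":0,"hand":0},{"dx":0,"dy":0,"dz":0,"ax":0,"ay":0,"az":0,"hand":0}]'
python3 jt.py 62.5 -167 21
```

```text
t: 14.2
eef_pos: [0.61, -0.2211, 0.0347]
tcp_rot: [179.7, -0.2, -9.1]
wrist_force: [-0.1, 0.5, 0.2]
gripper_width: -0.0001
delta tool cm [ 0.11 -0.04  1.37]
rotvec [ 0.005 -0.004 -0.002]
F [-0.1  0.5  0.2] tau [0.08 0.04 0.  ] t 14.2 pos [ 0.61   -0.2211  0.0347] rot [179.7  -0.2  -9.1] w -0.0001
jig pos [  61.4 -167.3   34.7] Fjig [-0.1  0.5  0.2]
```

```bash
python3 -m inch '[{"dx":0.1,"dy":0,"dz":0.7,"ax":0.005,"ay":0,"az":0,"hand":0},{"dx":0,"dy":0,"dz":0.5,"ax":0,"ay":0,"az":0,"hand":0},{"dx":0,"dy":0,"dz":0,"ax":0,"ay":0,"az":0,"hand":0},{"dx":0,"dy":-0.4,"dz":0,"ax":0,"ay":0,"az":0,"hand":0},{"dx":0,"dy":-0.4,"dz":0,"ax":0,"ay":0,"az":0,"hand":0}]'
python3 jt.py 62.5 -130 22
python3 -m inch '[{"dx":0,"dy":-0.4,"dz":0,"ax":0,"ay":0,"az":0,"hand":0},{"dx":0,"dy":-0.5,"dz":0,"ax":0,"ay":0,"az":0,"hand":0},{"dx":0,"dy":-0.6,"dz":0,"ax":0,"ay":0,"az":0,"hand":0}]'
python3 jt.py 62.5 -130 22
```

```text
t: 14.62
eef_pos: [0.6122, -0.2139, 0.0207]
tcp_rot: [-179.9, -0.2, -9.1]
wrist_force: [1.1, 0.6, 0.6]
gripper_width: 0.0002
delta tool cm [-0.   -2.98 -0.12]
rotvec [-0.001 -0.004 -0.003]
F [1.1 0.6 0.6] tau [ 0.07  0.09 -0.03] t 14.6167 pos [ 0.6122 -0.2139  0.0207] rot [-179.9   -0.2   -9.1] w 0.0002
jig pos [  62.4 -159.8   20.7] Fjig [1.  0.8 0.6]
t: 14.87
eef_pos: [0.615, -0.198, 0.0209]
tcp_rot: [-180.0, -0.2, -9.2]
wrist_force: [-0.6, -0.5, 0.4]
gripper_width: 0.0
delta tool cm [-0.02 -1.37 -0.11]
rotvec [-0.001 -0.004 -0.003]
F [-0.6 -0.5  0.4] tau [-0.06  0.02  0.  ] t 14.8667 pos [ 0.615  -0.198   0.0209] rot [-180.    -0.2   -9.2] w 0.0
jig pos [  62.7 -143.7   20.9] Fjig [-0.5 -0.6  0.4]
```

```bash
python3 -m inch '[{"dx":0,"dy":-0.6,"dz":0,"ax":0,"ay":0,"az":0,"hand":0},{"dx":0,"dy":-0.6,"dz":0,"ax":0,"ay":0,"az":0,"hand":0},{"dx":0,"dy":-0.6,"dz":0,"ax":0,"ay":0,"az":0,"hand":0},{"dx":0,"dy":-0.6,"dz":0,"ax":0,"ay":0,"az":0,"hand":0},{"dx":0,"dy":-0.6,"dz":0,"ax":0,"ay":0,"az":0,"hand":0},{"dx":0,"dy":-0.5,"dz":0,"ax":0,"ay":0,"az":0,"hand":0}]'
python3 jt.py 62.5 -80 21
python3 - <<'E'
from h import *
snap('wrist','w16.png')
E
```

```text
t: 15.37
eef_pos: [0.6215, -0.1585, 0.0216]
tcp_rot: [-180.0, -0.3, -9.1]
wrist_force: [0.5, -0.2, -0.7]
gripper_width: -0.0002
delta tool cm [-0.05 -2.37  0.06]
rotvec [-0.001 -0.005 -0.002]
F [ 0.5 -0.2 -0.7] tau [-0.12  0.02  0.04] t 15.3667 pos [ 0.6215 -0.1585  0.0216] rot [-180.    -0.3   -9.1] w -0.0002
jig pos [  63.  -103.7   21.6] Fjig [ 0.5 -0.1 -0.7]
```

View pics/w16.png

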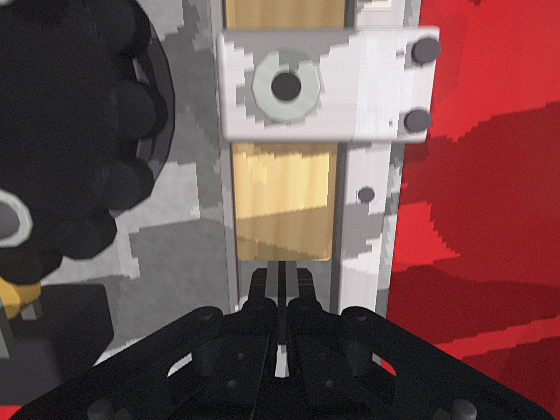

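The batten is sliding straight in the channel with the fingers centred behind it (end at row 260). About 38 mm remain.

```bash
python3 -m inch '[{"dx":0,"dy":-0.5,"dz":0,"ax":0,"ay":0,"az":0,"hand":0},{"dx":0,"dy":-0.5,"dz":0,"ax":0,"ay":0,"az":0,"hand":0},{"dx":0,"dy":-0.5,"dz":0,"ax":0,"ay":0,"az":0,"hand":0},{"dx":0,"dy":-0.4,"dz":0,"ax":0,"ay":0,"az":0,"hand":0},{"dx":0,"dy":-0.3,"dz":0,"ax":0,"ay":0,"az":0,"hand":0}]'
python3 jt.py 62.5 -66 21
python3 -m inch '[{"dx":0,"dy":-0.3,"dz":0,"ax":0,"ay":0,"az":0,"hand":0},{"dx":0,"dy":-0.3,"dz":0,"ax":0,"ay":0,"az":0,"hand":0}]'
python3 jt.py 62.5 -66 21
```

```text
t: 15.83
eef_pos: [0.6255, -0.1341, 0.0216]
tcp_rot: [-180.0, -0.3, -9.1]
wrist_force: [0.0, -0.8, -0.2]
gripper_width: 0.0003
delta tool cm [-0.06 -1.29  0.06]
rotvec [-0.001 -0.005 -0.002]
F [ 0.  -0.8 -0.2] tau [-0.1   0.04 -0.02] t 15.8333 pos [ 0.6255 -0.1341  0.0216] rot [-180.    -0.3   -9.1] w 0.0003
jig pos [ 63.  -78.9  21.6] Fjig [ 0.2 -0.8 -0.2]
t: 16.0
eef_pos: [0.6265, -0.1275, 0.0216]
tcp_rot: [-180.0, -0.3, -9.1]
wrist_force: [-0.0, -0.7, -1.1]
gripper_width: -0.0001
delta tool cm [-0.05 -0.63  0.06]
rotvec [-0.001 -0.005 -0.002]
F [-0.  -0.7 -1.1] tau [-0.09  0.    0.02] t 16.0 pos [ 0.6265 -0.1275  0.0216] rot [-180.    -0.3   -9.1] w -0.0001
jig pos [ 63.  -72.3  21.6] Fjig [ 0.1 -0.7 -1.1]
```

```bash
python3 -m inch '[{"dx":0,"dy":-0.25,"dz":0,"ax":0,"ay":0,"az":0,"hand":0}]'
python3 jt.py 62.5 -66 21 | tail -1
python3 -m inch '[{"dx":0,"dy":-0.2,"dz":0,"ax":0,"ay":0,"az":0,"hand":0}]'
python3 jt.py 62.5 -66 21 | tail -1
python3 -m inch '[{"dx":0,"dy":-0.2,"dz":0,"ax":0,"ay":0,"az":0,"hand":0}]'
python3 jt.py 62.5 -66 21 | tail -1
```

```text
t: 16.08
eef_pos: [0.6269, -0.1248, 0.0216]
tcp_rot: [-180.0, -0.3, -9.1]
wrist_force: [-0.6, -0.5, -0.4]
gripper_width: 0.0
jig pos [ 63.  -69.5  21.6] Fjig [-0.5 -0.6 -0.4]
t: 16.17
eef_pos: [0.6273, -0.1225, 0.0216]
tcp_rot: [-180.0, -0.3, -9.1]
wrist_force: [-0.0, -1.2, -0.6]
gripper_width: 0.0003
jig pos [ 63.1 -67.2  21.6] Fjig [ 0.2 -1.2 -0.6]
t: 16.25
eef_pos: [0.6277, -0.1206, 0.0216]
tcp_rot: [-180.0, -0.3, -9.0]
wrist_force: [-0.6, -12.7, 1.3]
gripper_width: 0.0001
jig pos [ 63.1 -65.3  21.6] Fjig [  1.4 -12.7   1.3]
```

Contact at TCP jig y -65.3 with a 12.7 N rise, where I expected it. I'll back off and lift away.

```bash
python3 -m inch '[{"dx":0,"dy":0,"dz":0,"ax":0,"ay":0,"az":0,"hand":0}]'
python3 jt.py 62.5 -66 21 | tail -1
python3 -m inch '[{"dx":0,"dy":0.3,"dz":0,"ax":0,"ay":0,"az":0,"hand":0},{"dx":0,"dy":0.6,"dz":0,"ax":0,"ay":0,"az":0,"hand":0},{"dx":0,"dy":0.8,"dz":0,"ax":0,"ay":0,"az":0,"hand":0},{"dx":0,"dy":0,"dz":-0.8,"ax":0,"ay":0,"az":0,"hand":0},{"dx":0,"dy":0,"dz":-1,"ax":0,"ay":0,"az":0,"hand":0},{"dx":0,"dy":0,"dz":-1.5,"ax":0,"ay":0,"az":0,"hand":0},{"dx":0,"dy":0,"dz":-2,"ax":0,"ay":0,"az":0,"hand":0},{"dx":0,"dy":0,"dz":-3,"ax":0,"ay":0,"az":0,"hand":0},{"dx":0,"dy":0,"dz":-3,"ax":0,"ay":0,"az":0,"hand":0}]'
python3 jt.py -60 70 300
```

```text
t: 16.33
eef_pos: [0.6279, -0.1208, 0.0217]
tcp_rot: [180.0, -0.3, -9.0]
wrist_force: [-0.6, -3.0, -0.1]
gripper_width: -0.0002
jig pos [ 63.4 -65.5  21.7] Fjig [-0.1 -3.  -0.1]
t: 17.08
eef_pos: [0.6196, -0.1391, 0.1352]
tcp_rot: [-179.9, 0.4, -9.2]
wrist_force: [1.4, 0.3, -0.4]
gripper_width: -0.0003
delta tool cm [-11.98 -15.46 -16.36]
rotvec [-0.002  0.008 -0.004]
F [ 1.4  0.3 -0.4] tau [ 0.01  0.01 -0.02] t 17.0833 pos [ 0.6196 -0.1391  0.1352] rot [-179.9    0.4   -9.2] w -0.0003
jig pos [ 58.  -84.8 135.2] Fjig [ 1.3  0.5 -0.4]
```

```bash
python3 -m inch '[{"dx":0,"dy":0,"dz":-3,"ax":0,"ay":0,"az":0,"hand":0},{"dx":-1.5,"dy":-2,"dz":-3,"ax":0,"ay":0,"az":0,"hand":0},{"dx":-1.5,"dy":-2.5,"dz":-2.5,"ax":0,"ay":0,"az":0,"hand":0},{"dx":-2,"dy":-2.5,"dz":-2,"ax":0,"ay":0,"az":0,"hand":0},{"dx":-2,"dy":-2.5,"dz":-1,"ax":0,"ay":0,"az":0,"hand":0},{"dx":-2,"dy":-2.5,"dz":0,"ax":0,"ay":0,"az":0,"hand":0},{"dx":-2,"dy":-2.5,"dz":0,"ax":0,"ay":0,"az":0,"hand":0},{"dx":-1,"dy":-1,"dz":0,"ax":0,"ay":0,"az":0,"hand":0},{"dx":0,"dy":0,"dz":0,"ax":0,"ay":0,"az":0,"hand":0},{"dx":0,"dy":0,"dz":0,"ax":0,"ay":0,"az":0,"hand":0}]'
python3 - <<'E'
from h import *
s=arm.sense(); np.savez('p17.npz',p=s['eef_pos'],r=s['tcp_rot'])
im=snap('wrist','w17.png')[:,:,::-1]; snap('side','s2.png')
cv2.imwrite('pics/w17z.png',cv2.resize(im[60:300,250:500],None,fx=2.5,fy=2.5,interpolation=cv2.INTER_CUBIC))
E
```

```text
t: 17.92
eef_pos: [0.5268, 0.0373, 0.2761]
tcp_rot: [-179.7, -1.2, -9.5]
wrist_force: [1.1, -0.1, 0.3]
gripper_width: -0.0002
```

View pics/w17.png

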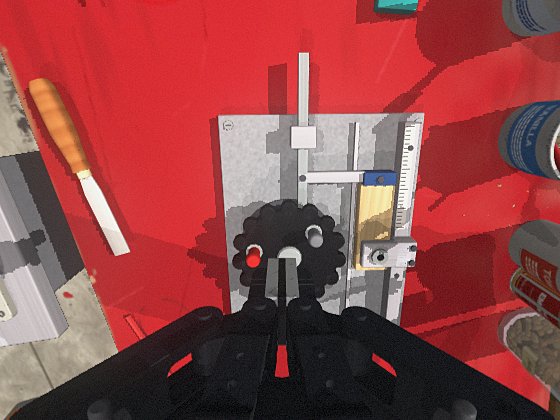

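View pics/s2.png

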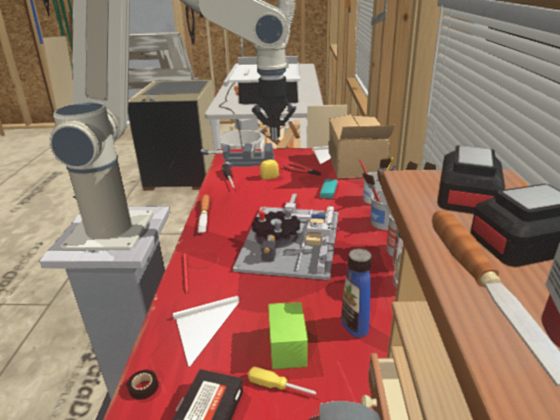

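Run:
```python
from h import *
im=cv2.imread('pics/w17.png')
cv2.imwrite('pics/c.png',cv2.resize(im[100:280,345:430],None,fx=3.3*1.9,fy=3.3,interpolation=cv2.INTER_CUBIC) if 0 else cv2.resize(im[155:280,330:430],None,fx=4.8,fy=4.8,interpolation=cv2.INTER_CUBIC))
cp=campose('wrist'); z=np.load('jig2.npz');Rz=R.from_euler('z',float(z['yaw'])).as_matrix();o=z['o']
J=lambda u,v,h:(Rz.T@(onz(cp,u,v,h)-o)*1000).round(1)
print(J(219,116,.012),J(425,115,.012)); print('stop edge',J(364,187,.038),J(395,187,.038)); print('bolt',J(302,178,.03))
print('rectred',J(253.5,250,.058),'hub',J(289,254,.063)); print('batten near',J(358,270,.031))
```

```text
[-131.9  148.6   12. ] [121.1 147.1  12. ]
stop edge [44.3 63.4 38. ] [82.6 62.9 38. ]
bolt [-31.5  74.1  30. ]
rectred [-92.7  -9.2  58. ] hub [-49.3 -13.1  63. ]
batten near [ 45.8 -53.6  31. ]
```

View pics/c.png

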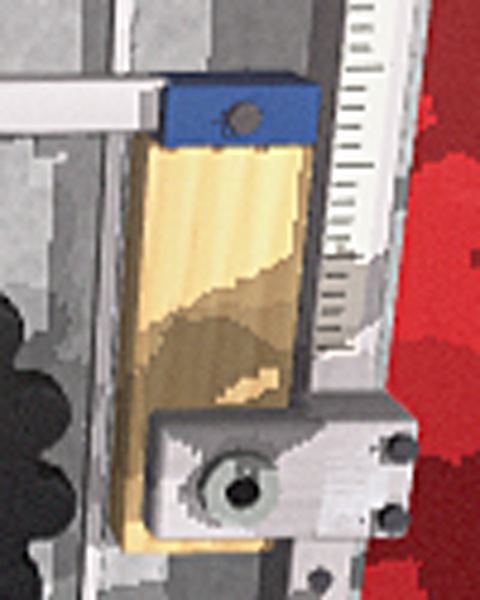

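The batten's end appears flush with the stop (zoom row 145). I'll take one more view from nearly above the joint to rule out a hidden gap.

```bash
python3 -m inch '[{"dx":1.5,"dy":2.2,"dz":0.5,"ax":0,"ay":-0.01,"az":0,"hand":0},{"dx":1.5,"dy":2.2,"dz":1,"ax":0,"ay":0,"az":0,"hand":0},{"dx":1.5,"dy":2.2,"dz":1,"ax":0,"ay":0,"az":0,"hand":0},{"dx":1.5,"dy":2.2,"dz":1,"ax":0,"ay":0,"az":0,"hand":0},{"dx":1.5,"dy":2.2,"dz":1,"ax":0,"ay":0,"az":0,"hand":0},{"dx":0,"dy":0,"dz":0,"ax":0,"ay":0,"az":0,"hand":0},{"dx":0,"dy":0,"dz":0,"ax":0,"ay":0,"az":0,"hand":0}]'
python3 jt.py 62.5 -66 21 | tail -1
python3 - <<'E'
from h import *
im=snap('wrist','w18.png')
cp=campose('wrist'); z=np.load('jig2.npz');Rz=R.from_euler('z',float(z['yaw'])).as_matrix();o=z['o']
print((Rz.T@(cp[1][:3,3]-o)*1000).round(0)); u,v=proj(cp,o+Rz@np.array([.0625,.065,.035])); print(u,v)
u,v=int(u),max(int(v),45); cv2.imwrite('pics/w18z.png',cv2.resize(im[v-45:v+45,u-60:u+60,::-1],None,fx=6,fy=6,interpolation=cv2.INTER_CUBIC))
E
```

```text
t: 18.6
eef_pos: [0.5894, -0.0983, 0.2272]
tcp_rot: [-179.7, -0.6, -9.9]
wrist_force: [-0.7, -0.5, 0.3]
gripper_width: 0.0
jig pos [ 21.9 -49.3 227.2] Fjig [-0.7 -0.6  0.3]
[ 20.  29. 371.]
320.9042293800077 72.22423442018228
```

View pics/w18z.png

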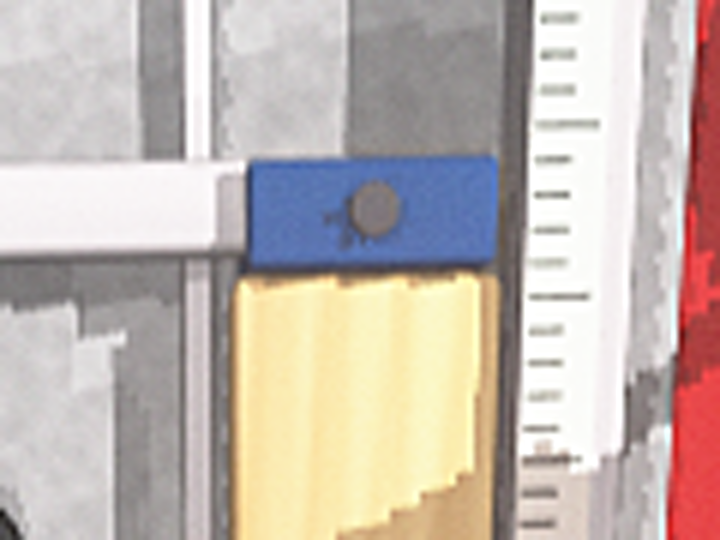

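Run:
```python
from h import *
im=cv2.imread('pics/w18.png')[:,:,::-1]
for v in range(66,77): print(v, im[v,302:340].mean(0).round(0), im[v,308],im[v,330])
cp=campose('wrist'); z=np.load('jig2.npz');Rz=R.from_euler('z',float(z['yaw'])).as_matrix();o=z['o']
for h in (.038,.031): print(proj(cp,o+Rz@np.array([.0625,.065,h])))
```

```text
66 [ 90. 112. 165.] [ 91 118 177] [ 91 114 173]
67 [ 91. 114. 171.] [ 91 118 179] [ 96 122 180]
68 [ 91. 117. 177.] [ 93 119 180] [ 90 113 175]
69 [ 91. 117. 177.] [ 94 123 183] [ 92 115 176]
70 [ 84.  99. 144.] [ 85 106 154] [ 82  92 134]
71 [75. 73. 90.] [ 76  77 102] [81 74 84]
72 [109.  93.  81.] [88 78 78] [108  89  76]
73 [192. 163. 119.] [154 130  95] [177 149 113]
74 [240. 220. 163.] [239 206 146] [238 219 160]
75 [253. 242. 186.] [255 246 187] [255 254 203]
76 [252. 241. 186.] [251 236 178] [252 248 197]
(np.float64(321.302122306419), np.float64(71.85534032747816))
(np.float64(320.38500248819014), np.float64(72.70562076945751))
```

That view leaves about 1 mm unexplained: the strip is 2.1 px and the geometry predicts 0.85 px. It may just be edge chamfers, but I have time, so I'll nudge the batten again very slowly.

```bash
python3 jt.py 62.5 -84 110|head -2;  python3 -m inch '[{"dx":1,"dy":0.9,"dz":2,"ax":0,"ay":0,"az":-0.015,"hand":0},{"dx":1,"dy":0.9,"dz":2,"ax":0,"ay":0,"az":0,"hand":0},{"dx":1,"dy":0.9,"dz":2,"ax":0,"ay":0,"az":0,"hand":0},{"dx":0.7,"dy":0.9,"dz":2,"ax":0,"ay":0,"az":0,"hand":0},{"dx":0,"dy":0,"dz":1.5,"ax":0,"ay":0,"az":0,"hand":0},{"dx":0,"dy":0,"dz":0,"ax":0,"ay":0,"az":0,"hand":0}]'
python3 jt.py 62.5 -84 60
```

```text
delta tool cm [ 4.02  3.47 11.74]
rotvec [-0.005 -0.01  -0.016]
t: 19.15
eef_pos: [0.6237, -0.1397, 0.1322]
tcp_rot: [-179.7, -0.9, -9.0]
wrist_force: [-1.4, -0.0, -1.5]
gripper_width: -0.0003
delta tool cm [-0.08 -0.04  7.22]
rotvec [-0.005 -0.015  0.   ]
F [-1.4 -0.  -1.5] tau [-0.02  0.05  0.01] t 19.15 pos [ 0.6237 -0.1397  0.1322] rot [-179.7   -0.9   -9. ] w -0.0003
jig pos [ 62.2 -84.8 132.2] Fjig [-1.3 -0.2 -1.5]
```

```bash
python3 -m inch '[{"dx":0,"dy":0,"dz":1.3,"ax":0,"ay":-0.015,"az":0,"hand":0},{"dx":-0.1,"dy":0,"dz":1.5,"ax":0,"ay":0,"az":0,"hand":0},{"dx":-0.1,"dy":0,"dz":1.5,"ax":0,"ay":0,"az":0,"hand":0},{"dx":-0.1,"dy":0,"dz":1.2,"ax":0,"ay":0,"az":0,"hand":0},{"dx":0,"dy":0,"dz":0,"ax":0,"ay":0,"az":0,"hand":0}]'
python3 jt.py 62.5 -84 40
```

```text
t: 19.57
eef_pos: [0.6225, -0.1367, 0.0799]
tcp_rot: [-179.7, -0.2, -8.8]
wrist_force: [-0.8, 0.2, -0.5]
gripper_width: 0.0001
delta tool cm [0.18 0.22 3.99]
rotvec [-0.005 -0.003  0.002]
F [-0.8  0.2 -0.5] tau [0.02 0.06 0.04] t 19.5667 pos [ 0.6225 -0.1367  0.0799] rot [-179.7   -0.2   -8.8] w 0.0001
jig pos [ 60.5 -82.   79.9] Fjig [-0.8  0.1 -0.5]
```

```bash
python3 -m inch '[{"dx":0.1,"dy":0.2,"dz":1.2,"ax":-0.005,"ay":0,"az":0,"hand":0},{"dx":0,"dy":0,"dz":1.2,"ax":0,"ay":0,"az":0,"hand":0},{"dx":0,"dy":0,"dz":0.8,"ax":0,"ay":0,"az":0,"hand":0},{"dx":0,"dy":0,"dz":0,"ax":0,"ay":0,"az":0,"hand":0}]'
python3 jt.py 62.5 -84 23
```

```text
t: 19.9
eef_pos: [0.6251, -0.1385, 0.0482]
tcp_rot: [179.9, -0.4, -8.8]
wrist_force: [-1.3, 0.3, 0.4]
gripper_width: -0.0001
delta tool cm [-0.11  0.06  2.52]
rotvec [ 0.001 -0.007  0.003]
F [-1.3  0.3  0.4] tau [0.02 0.01 0.01] t 19.9 pos [ 0.6251 -0.1385  0.0482] rot [179.9  -0.4  -8.8] w -0.0001
jig pos [ 63.4 -83.3  48.2] Fjig [-1.3  0.1  0.4]
```

```bash
python3 -m inch '[{"dx":-0.1,"dy":0.05,"dz":0.8,"ax":0,"ay":-0.005,"az":0,"hand":0},{"dx":0,"dy":0,"dz":0.8,"ax":0,"ay":0,"az":0,"hand":0},{"dx":0,"dy":0,"dz":0.8,"ax":0,"ay":0,"az":0,"hand":0},{"dx":0,"dy":0,"dz":0,"ax":0,"ay":0,"az":0,"hand":0}]'
python3 jt.py 62.5 -67 22
python3 -m inch '[{"dx":0,"dy":-0.4,"dz":0,"ax":0,"ay":0,"az":0,"hand":0},{"dx":0,"dy":-0.4,"dz":0,"ax":0,"ay":0,"az":0,"hand":0},{"dx":0,"dy":-0.3,"dz":0,"ax":0,"ay":0,"az":0,"hand":0},{"dx":0,"dy":0,"dz":0,"ax":0,"ay":0,"az":0,"hand":0}]'
python3 jt.py 62.5 -67 22
```

```text
t: 20.23
eef_pos: [0.6245, -0.1391, 0.0222]
tcp_rot: [179.9, -0.1, -8.8]
wrist_force: [-0.3, 0.1, 0.5]
gripper_width: 0.0001
delta tool cm [-0.03 -1.7   0.02]
rotvec [ 0.001 -0.002  0.003]
F [-0.3  0.1  0.5] tau [0.01 0.06 0.02] t 20.2333 pos [ 0.6245 -0.1391  0.0222] rot [ 1.799e+02 -1.000e-01 -8.800e+00] w 0.0001
jig pos [ 62.9 -84.   22.2] Fjig [-0.3  0.1  0.5]
t: 20.57
eef_pos: [0.6263, -0.1273, 0.0217]
tcp_rot: [180.0, -0.1, -8.8]
wrist_force: [-0.1, -0.0, 0.3]
gripper_width: 0.0003
delta tool cm [-0.03 -0.51 -0.03]
rotvec [ 0.001 -0.002  0.003]
F [-0.1 -0.   0.3] tau [ 0.04 -0.01  0.  ] t 20.5667 pos [ 0.6263 -0.1273  0.0217] rot [ 1.8e+02 -1.0e-01 -8.8e+00] w 0.0003
jig pos [ 62.8 -72.1  21.7] Fjig [-0.  -0.   0.3]
```

```bash
python3 -m inch '[{"dx":0,"dy":-0.2,"dz":0,"ax":0,"ay":0,"az":0,"hand":0},{"dx":0,"dy":-0.15,"dz":0,"ax":0,"ay":0,"az":0,"hand":0},{"dx":0,"dy":0,"dz":0,"ax":0,"ay":0,"az":0,"hand":0}]'
python3 jt.py 62.5 -66 21 | tail -1
python3 -m inch '[{"dx":0,"dy":-0.1,"dz":0,"ax":0,"ay":0,"az":0,"hand":0},{"dx":0,"dy":0,"dz":0,"ax":0,"ay":0,"az":0,"hand":0}]'
python3 jt.py 62.5 -66 21 | tail -1
python3 -m inch '[{"dx":0,"dy":-0.1,"dz":0,"ax":0,"ay":0,"az":0,"hand":0}]'
python3 jt.py 62.5 -66 21 | tail -1
python3 -m inch '[{"dx":0,"dy":-0.1,"dz":0,"ax":0,"ay":0,"az":0,"hand":0}]'
python3 jt.py 62.5 -66 21 | tail -1
```

```text
t: 20.82
eef_pos: [0.6276, -0.123, 0.0227]
tcp_rot: [179.9, -0.2, -8.8]
wrist_force: [-0.0, -0.9, -0.2]
gripper_width: 0.0002
jig pos [ 63.5 -67.7  22.7] Fjig [ 0.1 -0.9 -0.2]
t: 20.98
eef_pos: [0.628, -0.1219, 0.0231]
tcp_rot: [179.9, -0.2, -8.8]
wrist_force: [-0.5, 0.1, -0.2]
gripper_width: -0.0002
jig pos [ 63.7 -66.5  23.1] Fjig [-0.5  0.  -0.2]
t: 21.07
eef_pos: [0.6283, -0.121, 0.0232]
tcp_rot: [179.9, -0.2, -8.8]
wrist_force: [-0.2, 0.5, 0.4]
gripper_width: 0.0002
jig pos [ 63.8 -65.6  23.2] Fjig [-0.2  0.4  0.4]
t: 21.15
eef_pos: [0.6285, -0.1208, 0.0233]
tcp_rot: [179.9, -0.3, -8.7]
wrist_force: [-1.1, -6.6, 0.6]
gripper_width: 0.0002
jig pos [ 64.  -65.3  23.3] Fjig [-0.  -6.7  0.6]
```

Firm contact again at the same spot (-65.3 mm, 6.7 N), so the batten is against the stop. I'll retreat, take a last look and hand in.

```bash
python3 -m inch '[{"dx":0,"dy":0,"dz":0,"ax":0,"ay":0,"az":0,"hand":0}]'; python3 -m inch '[{"dx":0,"dy":0.15,"dz":0,"ax":0,"ay":0,"az":0,"hand":0},{"dx":0,"dy":0.4,"dz":0,"ax":0,"ay":0,"az":0,"hand":0},{"dx":0,"dy":0.7,"dz":0,"ax":0,"ay":0,"az":0,"hand":0},{"dx":0,"dy":0.7,"dz":0,"ax":0,"ay":0,"az":0,"hand":0},{"dx":0,"dy":0,"dz":-0.8,"ax":0,"ay":0,"az":0,"hand":0},{"dx":0.1,"dy":0,"dz":-1,"ax":0,"ay":0,"az":0,"hand":0},{"dx":0.1,"dy":0,"dz":-1.5,"ax":0,"ay":0,"az":0,"hand":0},{"dx":0.1,"dy":0,"dz":-2,"ax":0,"ay":0,"az":0,"hand":0},{"dx":0,"dy":0,"dz":-3,"ax":0,"ay":0,"az":0,"hand":0},{"dx":0,"dy":0,"dz":-3,"ax":0,"ay":0,"az":0,"hand":0}]'
python3 -m inch '[{"dx":-1.5,"dy":-1,"dz":-3,"ax":0,"ay":0,"az":0,"hand":0},{"dx":-1.5,"dy":-1.5,"dz":-3,"ax":0,"ay":0,"az":0,"hand":0},{"dx":0,"dy":-2,"dz":-2,"ax":0,"ay":0,"az":0,"hand":0},{"dx":0,"dy":0,"dz":0,"ax":0,"ay":0,"az":0,"hand":0},{"dx":0,"dy":0,"dz":0,"ax":0,"ay":0,"az":0,"hand":0},{"dx":0,"dy":0,"dz":0,"ax":0,"ay":0,"az":0,"hand":0}]'
python3 - <<'E'
from h import *
im=snap('wrist','w19.png')
cp=campose('wrist'); z=np.load('jig2.npz');Rz=R.from_euler('z',float(z['yaw'])).as_matrix();o=z['o']
print((Rz.T@(cp[1][:3,3]-o)*1000).round(0)); u,v=proj(cp,o+Rz@np.array([.0625,.065,.035])); print(u,v)
for h in (.038,.031): print(proj(cp,o+Rz@np.array([.0625,.065,h])))
u,v=int(u),int(v)
for k in range(v-6,v+8): print(k,im[k,u-10:u+10].mean(0).round(0))
E
```

```text
t: 21.23
eef_pos: [0.6285, -0.1211, 0.0234]
tcp_rot: [179.9, -0.3, -8.8]
wrist_force: [0.2, 0.8, -0.5]
gripper_width: -0.0
t: 22.07
eef_pos: [0.6233, -0.1424, 0.1367]
tcp_rot: [180.0, 0.5, -8.9]
wrist_force: [0.9, 1.2, 1.3]
gripper_width: 0.0001
t: 22.57
eef_pos: [0.6043, -0.0932, 0.2346]
tcp_rot: [180.0, -0.6, -9.0]
wrist_force: [0.2, -0.0, -0.1]
gripper_width: -0.0
[ 33.  37. 377.]
307.8503008632898 80.19886850145167
(np.float64(308.1187657754167), np.float64(79.92882487698478))
(np.float64(307.4997709906305), np.float64(80.55146028975236))
74 [ 94. 111. 156.]
75 [ 93. 115. 167.]
76 [ 95. 118. 174.]
77 [ 98. 124. 186.]
78 [ 89. 102. 146.]
79 [77. 71. 79.]
80 [117. 100.  83.]
81 [216. 187. 136.]
82 [245. 232. 178.]
83 [253. 245. 190.]
84 [251. 242. 187.]
85 [251. 240. 186.]
86 [251. 240. 186.]
87 [251. 240. 186.]
```

View pics/w19.png

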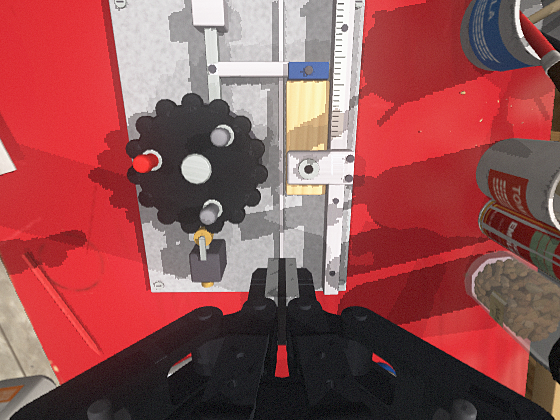

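```bash
python3 -c "
from workcell import arm
print(arm.close_job())"
```

```text
the job is handed in; nothing more can be done
None
```

The stop is five clicks farther out, the wheel is back up in its notch, and the batten rests against the stop. I handed the job in at about 22.6 s of the 58 s allowed, with the arm clear of everything.

**What I did:** I straddled the red handle with the fingers, pressed the wheel down to about its bottom, and kept it down while pushing it about 120° counter-clockwise. I stopped when the sideways force fell to about zero in the fifth notch, then lifted off. After that I pushed the batten's right end along the channel with closed fingers until it met the stop.

**Last checks:**
- **Stop:** the face measured jig y 40.6 mm before and 66.5 mm after, a move of 25.9 mm. I take that as 25 mm, because the readings carry about 1–2 mm of camera bias. The red handle turned about 122° by camera.
- **Lock:** I did not test the wheel's lock. I judged it locked because it sat in a notch when I lifted off and turned no further in later pictures.
- **Batten:** contact forces peaked at 12.7 N on the first push and 6.7 N on the second, both at the same finger position (jig y -65.3 mm).

**One check disagreed slightly:** the dark strip between the stop and the batten looked about 1 mm wider than expected. I nudged the batten again for that reason. The strip did not change, so it is most likely edge chamfer or shadow, not a gap.

I did not touch anything else on the bench.

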